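# Pin the work carriers into the inspection fixture and scan it in

## Robot

A 6-joint arm with a two-finger parallel gripper is mounted at the origin on the work surface. World frame = base frame: x ahead of the robot, y to its left, z up, the work surface at z = 0. Lengths are in m, angles in rad, forces in N, time in s.
With the tool pointing down it reaches from about 0.425 to 0.95 m from the base axis. Payload 3.5 kg.
Tool frame: the origin (TCP) lies on the centre line of the jaws, within the pads' length; the fingertips stand 19 mm ahead of it and the grasp point (between the pads) is the TCP; z points along the fingers, y is the line along which they close (so a half turn about z gives the same grasp; the last joint's range is limited). The gripper opens to 85 mm and grips with 20 to 120 N. Pads are 22 mm wide; open, the fingers measure 114 mm over their backs; the gripper's body (76 mm by 85 mm) begins 54 mm behind the grasp point. The pads swing forward as they close: fully open they stand 13 mm farther back than shut.
Start: joints at [0.976, 0.286, 1.577, -0, 1.279, -0.15], TCP at [0.29, 0.609, 0.25] pointing down, gripper open.
Joint ranges: [-2.77, 2.77], [-0.9, 2.22], [0.21, 2.48], [-1.53, 4.67], [0.24, 2.81], [-2.84, 2.84]. Speed limits (rad/s): [2.79, 2.79, 3.14, 3.14, 3.14, 3.14].

## Interface

Orientations are given as a unit quaternion [x, y, z, w].
In Python, from plant import ctrl, imaging gives the robot as it stands. The module is installed in compiled form; this text tells all that it offers.
- The arm moves only by the shell command python3 -m handwheel 'ROWS' [OPENING] [FORCE]. ROWS is JSON, one flat list of numbers, 6 for each row, row after row: the shift along the world's x, y, z in units of 150 mm (1.0 is 150 mm), then the turn, a rotation vector about the world's x, y, z in units of 90 degrees (1.0 is 90 degrees). In form: [tx, ty, tz, rx, ry, rz, tx, ty, tz, rx, ry, rz, ...]. A call has 1 to 5 rows; each row shifts and turns the commanded pose from where the row before left it; what a row does not reach is not made up. A row lasts 1/12 s, in which the tool goes at most 41.7 mm and 7.16 degrees, less where a joint would pass 70% of its speed; a pose out of reach is approached as far as the arm can. A call with a number of a shift or a turn outside -1 to 1 is refused whole. A call with a gripper value outside its range is refused whole. OPENING is the opening, from 0 (shut) to 1 (fully open), set as the call begins (- or left out, the last holds). The fingers move at their own pace and stop on an object; FORCE is the grip in N (left out, the last holds). Time passes only in rows, so rows that do not move let the fingers close. It gives the time, the measured TCP pose, the force, the opening and the grip force at its end, in the units of the state.
- ctrl.get_state(): the state, without advancing time (a new reading comes with each control period).
- imaging.read_camera(name): name is "scene" or "side" or "wrist"; returns (picture, depth): 420x560x3 uint8, blue, green, red; 420x560 float32, m along the optical axis (not along the pixel's ray), 0 where there is no reading.
- imaging.get_calibration(name): a dict with "fovy" (degrees; the focal length in pixels is half the picture's height over the tangent of half this angle, whatever the lens; pixels are square), "cx", "cy" (the principal point, pixels), "R" (3x3) and "t" (3): a world point X has camera coordinates R X + t. Camera axes: x right, y down, z forward; pixel columns grow to the right and rows downward; lengths in m; the calibration is good to about 2 mm. The wrist camera is an equidistant fisheye: a pixel r from the principal point sees the ray r / f radians off the axis. A picture is of the moment at which its call begins: read the wrist's pose just before it. get_calibration takes no time and is no camera call; for the wrist camera it gives the pose at the moment of the call.
- ctrl.sign_off(): hands the job in; it is judged then, once.
The state is a dict: "time": time; "qpos": joint angles; "dq": joint speeds; "joint_efforts": joint torques, N m; "eef_pos": TCP position; "tcp_rot": TCP orientation; "contact_force": force on the tool from outside, world axes, zero at the start; "wrist_torque": the same for the moment, N m; "opening": opening from 0.0 (shut) to 1.0 (fully open); "finger_force": force on a finger pad.
Only numpy, scipy, OpenCV 4.12 (cv2) and the standard library are available. Lean on these libraries where they do the work, as an engineer would, in place of code of your own. Each camera call takes 0.05 s, during which the arm holds its last target. There are 200 camera calls.

## Task

Slide every work carrier on the bench, tongue first, fully home under a bridge of the fixture (one per station, any station) and lock each with a lock pin from the rack, pushed through bridge, carrier and deck until its flange rests on the bridge. Only when all are locked, book the job in: hold the scanner still for a second with its window centred over the barcode label and square to it, about 11 cm away, then lay it back upright on the middle of its mat and let go. Do not knock over the solvent bottle or the glass jar.

Things in the scene. Friction and masses are not known exactly. Their poses are not given: they have to be found in the camera images.
- fixture: Fixed aluminium deck, x -94 to 74 mm, y +-165 mm, top at z 24 mm; origin under it. At its far side three clevis stations 105 mm apart in y, open to -x: steel bridge (x 26 to 68, 64 wide, 12 thick, underside 14.5 mm above the deck) on two cheeks, slot 43 mm wide, flared lead-in from x 8 mm, stop at the back. Bridge hole 17 mm, deck hole below it 18 mm.
- station1 (a point): Centre of station 1's pin hole on the bridge's top face, 50.5 mm above the bench (fixture x 45, y -105 mm); axes as the fixture's. A carrier fully home has its hole right below. The vertical hole runs through bridge, carrier tongue and deck.
- station2 (a point): Centre of station 2's pin hole on the bridge's top face, 50.5 mm above the bench (fixture x 45, y 0 mm); axes as the fixture's. A carrier fully home has its hole right below. The vertical hole runs through bridge, carrier tongue and deck.
- station3 (a point): Centre of station 3's pin hole on the bridge's top face, 50.5 mm above the bench (fixture x 45, y 105 mm); axes as the fixture's. A carrier fully home has its hole right below. The vertical hole runs through bridge, carrier tongue and deck.
- carrier1: Work carrier (identical; two or three present): plate 12 mm thick, x -52 to 52 mm; rear part (x -52 to -4) 60 mm wide, front tongue (x -4 to 52) 40 mm wide with an 18 mm hole at x 36. On it a grey nest block 36 (x) x 30 (y) x 36 mm centred at x -26, top at z 48 mm, a round case 4 mm high on top: grip the block across its 30 mm. Origin: centre of the underside. 0.3 kg.
- carrier1_hole (a point): Centre of that carrier's tongue hole, on the plate's upper face (12 mm above its underside).
- carrier2: Work carrier (identical; two or three present): plate 12 mm thick, x -52 to 52 mm; rear part (x -52 to -4) 60 mm wide, front tongue (x -4 to 52) 40 mm wide with an 18 mm hole at x 36. On it a grey nest block 36 (x) x 30 (y) x 36 mm centred at x -26, top at z 48 mm, a round case 4 mm high on top: grip the block across its 30 mm. Origin: centre of the underside. 0.3 kg.
- carrier2_hole (a point): Centre of that carrier's tongue hole, on the plate's upper face (12 mm above its underside).
- carrier3: Work carrier (identical; two or three present): plate 12 mm thick, x -52 to 52 mm; rear part (x -52 to -4) 60 mm wide, front tongue (x -4 to 52) 40 mm wide with an 18 mm hole at x 36. On it a grey nest block 36 (x) x 30 (y) x 36 mm centred at x -26, top at z 48 mm, a round case 4 mm high on top: grip the block across its 30 mm. Origin: centre of the underside. 0.3 kg.
- carrier3_hole (a point): Centre of that carrier's tongue hole, on the plate's upper face (12 mm above its underside).
- rack: Fixed white block 170 x 50 x 46 mm with four upright holes (18 mm) in a row along its x at -60, -20, 20, 60 mm. Origin: centre of the underside.
- pin1: Lock pin, all identical, any will do: steel shank 14 mm thick, 44 mm long, tapered foot; flange 30 mm across (z 44 to 48 mm); round knob 26 mm across (z 48 to 82 mm) to grip. Origin: centre of the foot end; z points to the knob. Starts upright in the rack, flange on its top. Home, the flange rests on the bridge, the origin 44 mm below the station point.
- pin2: Lock pin, all identical, any will do: steel shank 14 mm thick, 44 mm long, tapered foot; flange 30 mm across (z 44 to 48 mm); round knob 26 mm across (z 48 to 82 mm) to grip. Origin: centre of the foot end; z points to the knob. Starts upright in the rack, flange on its top. Home, the flange rests on the bridge, the origin 44 mm below the station point.
- pin3: Lock pin, all identical, any will do: steel shank 14 mm thick, 44 mm long, tapered foot; flange 30 mm across (z 44 to 48 mm); round knob 26 mm across (z 48 to 82 mm) to grip. Origin: centre of the foot end; z points to the knob. Starts upright in the rack, flange on its top. Home, the flange rests on the bridge, the origin 44 mm below the station point.
- pin4: Lock pin, all identical, any will do: steel shank 14 mm thick, 44 mm long, tapered foot; flange 30 mm across (z 44 to 48 mm); round knob 26 mm across (z 48 to 82 mm) to grip. Origin: centre of the foot end; z points to the knob. Starts upright in the rack, flange on its top. Home, the flange rests on the bridge, the origin 44 mm below the station point.
- scanner: Hand scanner 161 mm long along x, lying on the mat: handle 30 mm wide (y), x -80 to 30, z 13 to 41 mm; white head at +x, 52 x 58 x 44 mm, centred at x 55; small foot under the rear. Origin at the level of the underside. It looks along -z, out of the head's underside. Grip the handle near x 5 mm. 0.2 kg.
- scanner_window (a point): Centre of the scanner's window on the head's underside (scanner x = 55 mm, z = 0); axes as the scanner's; it looks along -z.
- label (a point): Centre of the barcode label (66 x 76 mm) on the fixed sloping plate of the label stand, 45 mm above the bench; z is the label's normal, leaning 30 degrees from vertical towards the stand's -x (the robot's side); y is level.
- mat: Fixed black rubber mat 230 x 150 x 3 mm, the scanner's parking place; origin: centre of the underside; the scanner lies along its x.
- solvent: Bystander: upright clear solvent bottle 56 mm across, 130 mm high; origin under it.
- jar: Bystander: glass jar 60 mm across, 70 mm high; origin under it.
Mind the look-alikes: they are no part of the job. Leave any blue, pink or turquoise look-alike of the pin2 alone.

How it is judged:
By the outcome, as a careful person would: the job done as asked, in the order asked, and still so for the second after the job is handed in, with the robot touching nothing.
Of carrier1, carrier2, carrier3 only 2 to 3 are there at a start; the rules pass over those that are not, and their reading is None.
At some moment in a run one of carrier1, carrier2, carrier3, scanner may be knocked a few centimetres aside while the robot is not near it.
Once in a run the grip may slacken for a moment while it holds something.
It also fails if it takes over 210 s, if anything falls off the work surface, if the arm or the gripper's body presses on something with over 40 N, if the wrist force passes 120 N, or if a joint passes its speed limit or range.

## Working session

There is one attempt and no reset: what is moved stays moved. The work goes in short steps, Python scripts to look and compute and a shell command to move; the robot and the scene stay as the last step left them, time stands still between calls to the robot, and variables do not carry over. Pictures are saved under pics/ and viewed, at most 14 in all, crops included, and the job is handed in when it is done.

```bash
mkdir -p pics; ls
cat > h.py <<'E'
import numpy as np, cv2
from plant import ctrl, imaging
def cal(n):
    c=imaging.get_calibration(n); c['f']=210/np.tan(np.radians(c['fovy']/2)); c['R']=np.array(c['R']);c['t']=np.array(c['t']); return c
def world(n,c,u,v,d):
    x=(np.asarray(u)-c['cx'])/c['f'];y=(np.asarray(v)-c['cy'])/c['f']
    if n=='wrist':
        r=np.hypot(x,y);s=np.where(r>1e-9,np.tan(r)/np.maximum(r,1e-9),1);x=x*s;y=y*s
    P=np.stack([x*d,y*d,np.ones_like(x)*d],-1)
    return (P-c['t'])@c['R']
def ray(n,c,u,v,z):
    "pixel -> point on world plane z"
    o=-c['R'].T@c['t'];p=world(n,c,float(u),float(v),1.0);d=p-o
    return o+d*(z-o[2])/d[2]
def snap(n,name=None):
    c=cal(n);im,d=imaging.read_camera(n)
    if name: cv2.imwrite(f'pics/{name}.png',im); np.savez(f'pics/{name}.npz',d=d,**{k:c[k] for k in('f','cx','cy','R','t')})
    return c,im,d
E
python3 - <<'E'
from h import *
for n in('scene','side','wrist'):
    c,im,d=snap(n,n+'0'); print(n,c['fovy'],c['cx'],c['cy'],-c['R'].T@c['t'],c['R'][2],(d>0).mean())
s=ctrl.get_state();print(s)
E
```

```text
pics
scene 54.832866139127674 280.21181791544586 211.85812145463348 [ 1.09216448 -0.5343114   0.69105652] [-0.60716381  0.51470843 -0.60533241] 0.9959778911564626
side 48.14614829846743 272.27302793319694 212.9528765904386 [0.20665128 0.93764436 0.87371122] [ 0.20131502 -0.75281234 -0.62669437] 0.9957908163265307
wrist 65.70646984690485 279.5799226135441 206.74893638942694 [0.22918127 0.63943266 0.37275521] [ 0.24057497 -0.11606514 -0.96366621] 0.9822746598639456
{'time': 0.15, 'qpos': array([ 9.75957051e-01,  2.87013573e-01,  1.57784823e+00,  3.09942431e-05,
        1.27859978e+00, -1.50014848e-01]), 'dq': array([-0.00021119, -0.00120185, -0.0045682 , -0.00074067, -0.0010268 ,
        0.00021543]), 'joint_efforts': array([ 9.84811631e-04, -4.06600463e+01, -2.93139875e+01, -9.15377836e-05,
        3.94051734e-03, -1.07800309e-05]), 'eef_pos': array([0.29015742, 0.60892441, 0.24922656]), 'tcp_rot': array([ 2.20587330e-01,  9.75366780e-01, -8.65004017e-04, -3.53848710e-04]), 'contact_force': array([ 0.0367279 , -0.00665941, -0.09252815]), 'wrist_torque': array([ 0.00515975, -0.02725547, -0.08255944]), 'finger_force': 0.0, 'opening': 1.0007688628502127}
```

View pics/scene0.png

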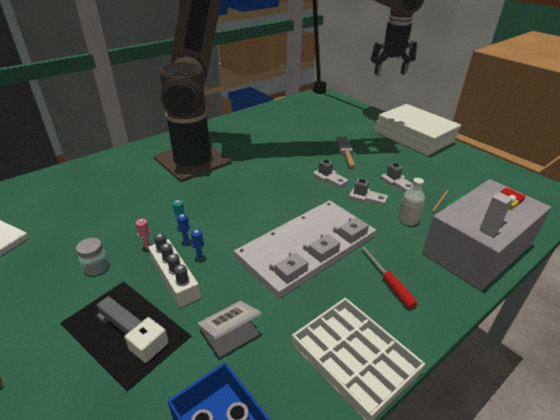

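View pics/side0.png

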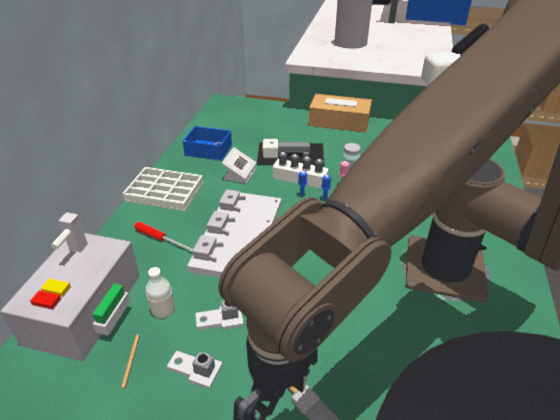

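The scene view shows three carriers at about (328,175), (367,192) and (398,178), the fixture around (305,245), and the rack at (172,270) with four black-knobbed pins. The look-alikes are blue, pink and teal. The scanner is on its mat at (130,330), the label stand at (230,325), the jar at (92,257) and the bottle at (412,205). Next I'll make an orthographic map from the depth.

```bash
cat >> h.py <<'E'
def cloud(n,c,im,d):
    v,u=np.mgrid[0:420,0:560];m=d>0.05
    P=world(n,c,u[m].astype(float),v[m].astype(float),d[m]);return P,im[m]
def ortho(P,C,x0,x1,y0,y1,res,zmax=.2):
    "top view: rows = x decreasing downwards (far up), cols = y decreasing to right; returns image,height"
    H=int((x1-x0)/res);W=int((y1-y0)/res)
    i=((x1-P[:,0])/res).astype(int);j=((y1-P[:,1])/res).astype(int)
    ok=(i>=0)&(i<H)&(j>=0)&(j<W)&(P[:,2]<zmax);P,C,i,j=P[ok],C[ok],i[ok],j[ok]
    o=np.argsort(P[:,2]);img=np.zeros((H,W,3),np.uint8);h=np.full((H,W),np.nan)
    img[i[o],j[o]]=C[o];h[i[o],j[o]]=P[o,2];return img,h
E
python3 - <<'E'
from h import *
Ps=[];Cs=[]
for n in('scene','side'):
    im=cv2.imread(f'pics/{n}0.png');z=np.load(f'pics/{n}0.npz');c={k:z[k] for k in z};P,C=cloud(n,c,im,z['d'])
    g=P[(abs(P[:,0]-.5)<.3)&(abs(P[:,1])<.4)&(abs(P[:,2])<.012)];print(n,np.median(g[:,2]),g[:,2].std());Ps.append(P);Cs.append(C)
P=np.vstack(Ps);C=np.vstack(Cs)
img,h=ortho(P,C,.2,.9,-.65,.75,.0025)
big=cv2.resize(img,None,fx=1.4,fy=1.4,interpolation=cv2.INTER_NEAREST)
for k in range(0,15):
    y=.7-.1*k;cv2.putText(big,f'{y:.1f}',(int((.75-y)/.0025*1.4),10),0,.35,(255,255,255));cv2.line(big,(int((.75-y)/.0025*1.4),12),(int((.75-y)/.0025*1.4),18),(255,255,255))
for k in range(7):
    x=.2+.1*k;cv2.putText(big,f'{x:.1f}',(0,int((.9-x)/.0025*1.4)),0,.35,(255,255,255))
cv2.imwrite('pics/ortho.png',big);print(big.shape)
E
```

```text
scene 0.0027954837786748083 0.0019866929594129536
side 0.0016553225866964478 0.002368727950275067
(392, 784, 3)
```

View pics/ortho.png

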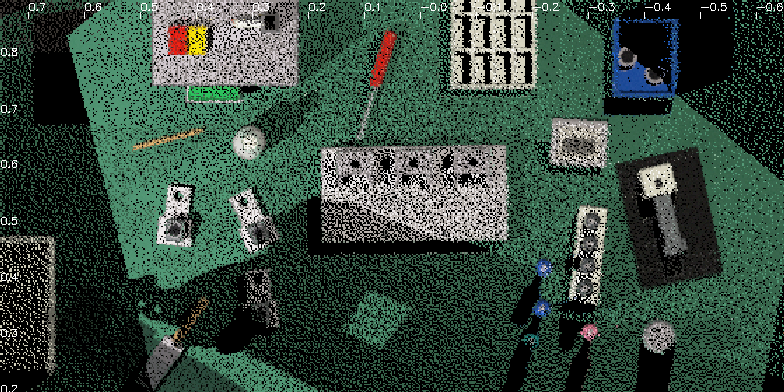

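The map gives these rough positions (x, y):

| Thing | Position | Note |
|---|---|---|
| Fixture | (.56, .01) | yaw about 0 |
| Carriers | (.50, .44), (.50, .30), (.37, .285) | |
| Rack | (.45, -.30) | pins in a row along x |
| Scanner | (.50, -.44) | |
| Label | (.645, -.285) | |

I'll move the wrist camera over the carriers.

```bash
python3 -m handwheel '[0.133,-0.21,0.04,0,0,0.0354,0.133,-0.21,0.04,0,0,0.0354,0.133,-0.21,0.04,0,0,0.0354,0.133,-0.21,0.04,0,0,0.0354]' 1 40
python3 -m handwheel '[0.133,-0.21,0.04,0,0,0.0354,0.133,-0.21,0.04,0,0,0.0354,0.133,-0.21,0.04,0,0,0.0354,0.133,-0.21,0.04,0,0,0.0354,0,0,0,0,0,0]'
python3 -m handwheel '[0,0,0,0,0,0]'
python3 - <<'E'
from h import *
c,im,d=snap('wrist','w1')
s=ctrl.get_state();print(s['eef_pos'],s['tcp_rot'],-c['R'].T@c['t'],c['R'][2])
P,C=cloud('wrist',c,im,d);g=P[abs(P[:,2])<.01];print(np.median(g[:,2]))
img,h=ortho(P,C,.28,.75,-.2,.58,.0012)
cv2.imwrite('pics/o1.png',img);np.save('pics/h1.npy',h);print(img.shape)
E
```

```text
time: 0.48
eef_pos: [0.3704, 0.4819, 0.274]
tcp_rot: [0.109, 0.994, -0.0, -0.0]
contact_force: [1.5, -0.1, 0.4]
opening: 0.997
finger_force: 0.0
time: 0.9
eef_pos: [0.4534, 0.3529, 0.2996]
tcp_rot: [0.002, 1.0, -0.001, 0.002]
contact_force: [0.4, -0.3, -0.3]
opening: 1.001
finger_force: 0.0
time: 0.98
eef_pos: [0.451, 0.356, 0.2986]
tcp_rot: [0.002, 1.0, 0.0, 0.0]
contact_force: [0.1, -0.6, 0.4]
opening: 0.998
finger_force: 0.0
[0.45009767 0.35694282 0.29808369] [ 1.12443665e-03  9.99999287e-01  1.84099065e-04 -3.56539168e-04] [0.3833005  0.35725072 0.42223   ] [ 2.67951782e-01  6.12768011e-04 -9.63432129e-01]
4.1885178859436284e-05
(391, 650, 3)
```

View pics/w1.png

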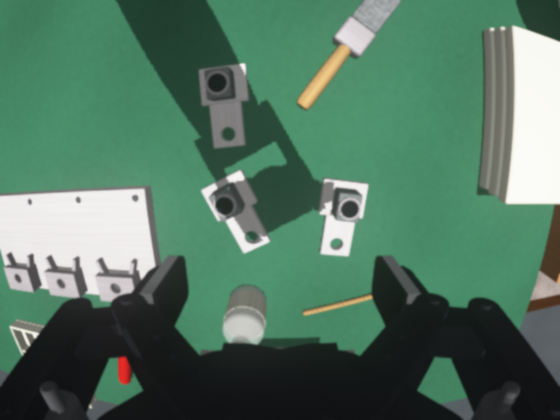

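The wrist view shows the three carriers with case / hole at (218,82)/(228,134), (225,205)/(251,237) and (349,208)/(336,243). The fixture's three bridges are at (20,278), (65,283) and (115,288). All tongues already point towards +x. Now I'll measure.

```bash
cat >> h.py <<'E'
def load(name,n='wrist'):
    im=cv2.imread(f'pics/{name}.png');z=np.load(f'pics/{name}.npz');return {k:z[k] for k in z},im,z['d']
def hole(c,im,px,z,thr=None,n='wrist',w=14):
    "centre of dark blob near pixel, cast on plane z"
    u0,v0=int(px[0])-w,int(px[1])-w;g=cv2.cvtColor(im,6)[v0:v0+2*w+1,u0:u0+2*w+1]
    t,b=cv2.threshold(g,0 if thr is None else thr,255,cv2.THRESH_BINARY_INV|(cv2.THRESH_OTSU if thr is None else 0))
    k,L,S,cc=cv2.connectedComponentsWithStats(b)
    i=min(range(1,k),key=lambda i:np.hypot(*(cc[i]-w))-.2*np.sqrt(S[i,4]))
    u,v=cc[i]+[u0,v0];p=ray(n,c,u,v,z);return p,(u,v),S[i],t
def carriers(c,im,d,n='wrist'):
    "block tops by depth: case-circle centre, block rect"
    P,_=cloud(n,c,im,d);out=[]
    m=(P[:,2]>.0445)&(P[:,2]<.058)&(P[:,0]<.75)&(P[:,0]>.3)&(P[:,1]<.56);Q=P[m]
    g=np.zeros((500,800),np.uint8);i=((Q[:,0]-.2)*1000).astype(int);j=((Q[:,1]+.2)*1000).astype(int);ok=(i>=0)&(i<500)&(j>=0)&(j<800);g[i[ok],j[ok]]=255
    g=cv2.morphologyEx(g,cv2.MORPH_CLOSE,np.ones((5,5)));k,L,S,cc=cv2.connectedComponentsWithStats(g)
    for a in range(1,k):
        if not 500<S[a,4]<2500: continue
        q=np.zeros(len(Q),bool);q[ok]=L[i[ok],j[ok]]==a;T=Q[q];top=T[T[:,2]>np.percentile(T[:,2],60)]
        r=cv2.minAreaRect(T[:,:2].astype(np.float32)*1000)
        out.append((np.round(r[0],1),np.round(r[1],1),round(r[2],1),round(np.percentile(T[:,2],85)*1000,1)))
    return out
E
python3 - <<'E'
from h import *
c,im,d=load('w1')
for o in carriers(c,im,d): print(o)
P,_=cloud('wrist',c,im,d)
for nm,ca,ho in(('C',(218,82),(228,134)),('B',(225,205),(251,237)),('A',(349,208),(336,243))):
    p,uv,S,t=hole(c,im,ho,.012);q,uv2,S2,t2=hole(c,im,ca,.052,w=22)
    u,v=map(int,uv);hp=d[v-10:v+11,u-10:u+11]
    z=[round(float(world('wrist',c,float(a),float(b),d[b,a])[2]),4) for a,b in((u-11,v),(u+11,v),(u,v+9))]
    dd=p-q;print(nm,'hole',p.round(4),S[2:],'case',q.round(4),S2[2:],t2,'dist',np.hypot(*dd[:2]).round(4),'yaw',np.degrees(np.arctan2(dd[1],dd[0])).round(1),'zplate',z)
for px in((115,288),(65,283),(20,278)):
    p,uv,S,t=hole(c,im,px,.0505,w=9);print('st',p.round(4),uv,S[2:],world('wrist',c,uv[0]+7,uv[1]-6,d[int(uv[1])-6,int(uv[0])+7])[2])
E
```

```text
(array([340. , 287.1]), array([36.6, 30.8]), 4.1, np.float64(53.0))
(array([484.1, 291.2]), array([36.2, 30.7]), 25.3, np.float64(52.7))
(array([488.9, 440.8]), array([30.1, 37.2]), 84.1, np.float64(52.9))
(array([609.9, 119.2]), array([44. , 65.4]), 1.0, np.float64(50.8))
(array([613.6, -90.8]), array([43. , 67.3]), 0.6, np.float64(50.7))
C hole [0.4014 0.2926 0.012 ] [ 13  14 147] case [0.3422 0.2905 0.052 ] [ 30  34 741] 86.0 dist 0.0592 yaw 2.0 zplate [0.0127, 0.0119, 0.0114]
B hole [0.5315 0.322  0.012 ] [ 28  21 421] case [0.4839 0.2956 0.052 ] [  45   45 1553] 152.0 dist 0.0544 yaw 29.0 zplate [0.0128, 0.0083, 0.0004]
A hole [0.5503 0.435  0.012 ] [ 13  12 124] case [0.4889 0.4413 0.052 ] [ 19  18 266] 164.0 dist 0.0617 yaw -5.8 zplate [0.0115, 0.0124, 0.0115]
st [0.6078 0.1198 0.0505] (np.float64(115.02898550724638), np.float64(288.17391304347825)) [10 10 69] 0.050428349800121626
st [0.6095 0.015  0.0505] (np.float64(60.48148148148148), np.float64(283.24074074074076)) [ 8  9 54] 0.050026552261327066
st [ 0.6112 -0.0895  0.0505] (np.float64(17.5), np.float64(278.0)) [ 6  9 42] 0.05039099615964773
```

Measured values (m):

| Item | Block or hole position | Yaw |
|---|---|---|
| Carrier A | block (.4889, .4408) | -5.9° |
| Carrier B | block (.4841, .2912) | 25.3° |
| Carrier C | block (.3400, .2871) | 4.1° |
| Station 3 | (.6078, .1198) | fixture 0.9° |
| Station 2 | (.6095, .0150) | fixture 0.9° |
| Station 1 | (.6112, -.0895) | fixture 0.9° |

Heights, sizes and spacings all agree with the text. I'll grasp B first.

```bash
python3 -m handwheel '[0.0453,-0.0876,-0.237,0,0,0.0564,0.0453,-0.0876,-0.237,0,0,0.0564,0.0453,-0.0876,-0.237,0,0,0.0564,0.0453,-0.0876,-0.237,0,0,0.0564,0.0453,-0.0876,-0.237,0,0,0.0564]' 1 60 >/dev/null
python3 -m handwheel '[0,0,-0.187,0,0,0,0,0,-0.187,0,0,0,0,0,-0.187,0,0,0,0,0,0,0,0,0,0,0,0,0,0,0]'
```

```text
time: 1.87
eef_pos: [0.4816, 0.2922, 0.0345]
tcp_rot: [-0.22, 0.975, -0.0, -0.003]
contact_force: [0.5, -0.4, 0.2]
opening: 1.002
finger_force: 0.0
```

```bash
python3 -m handwheel '[0.015,-0.006,0.01,0,0,0,0,0,0,0,0,0]' 1 60
python3 -m handwheel '[0,0,0,0,0,0,0,0,0,0,0,0,0,0,0,0,0,0,0,0,0,0,0,0,0,0,0,0,0,0]' 0 60
python3 -m handwheel '[0,0,0,0,0,0,0,0,0,0,0,0]'
```

```text
time: 2.03
eef_pos: [0.4881, 0.292, 0.0407]
tcp_rot: [-0.22, 0.975, 0.0, 0.003]
contact_force: [0.6, 0.1, 0.1]
opening: 1.002
finger_force: 0.0
time: 2.45
eef_pos: [0.4867, 0.2908, 0.0388]
tcp_rot: [-0.22, 0.976, 0.0, 0.001]
contact_force: [0.9, 1.8, -1.3]
opening: 0.341
finger_force: 60.0
time: 2.62
eef_pos: [0.4867, 0.2908, 0.0386]
tcp_rot: [-0.22, 0.976, 0.0, 0.001]
contact_force: [-0.5, -1.0, 4.5]
opening: 0.343
finger_force: 60.7
```

```bash
python3 -m handwheel '[0,0,0.12,0,0,0,0,0,0.24,0,0,0,0,0,0.14,0,0,0]' >/dev/null
python3 -m handwheel '[-0.009,-0.231,0,0,0,-0.0544,-0.009,-0.231,0,0,0,-0.0544,-0.009,-0.231,0,0,0,-0.0544,-0.009,-0.231,0,0,0,-0.0544,-0.009,-0.231,0,0,0,-0.0544]' >/dev/null
python3 -m handwheel '[0,0,0,0,0,0,0,0,0,0,0,0,0,0,0,0,0,0,0,0,0,0,0,0]'
python3 - <<'E'
from h import *
from scipy.spatial.transform import Rotation as R
c,im,d=snap('wrist','w2');s=ctrl.get_state();p=s['eef_pos'];m=R.from_quat(s['tcp_rot']).as_matrix();print(p,np.degrees(np.arctan2(m[1,1],m[0,1])),m[:,2])
for o in carriers(c,im,d): print(o)
E
```

```text
time: 3.62
eef_pos: [0.479, 0.1182, 0.1123]
tcp_rot: [-0.008, 1.0, 0.0, -0.001]
contact_force: [0.4, 1.1, -3.1]
opening: 0.34
finger_force: 60.5
[0.47908318 0.11837823 0.11246307] 90.9995161784594 [-9.83848302e-04  1.98448088e-04 -9.99999496e-01]
(array([340.4, 285.5]), array([36.2, 31.1]), 3.4, np.float64(53.0))
(array([ 597.1, -104.1]), array([26.8, 60.3]), 31.4, np.float64(50.7))
```

View pics/w2.png

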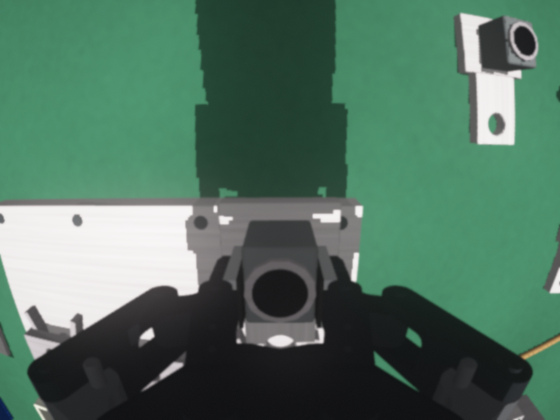

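The block is centred between the jaws at (280,292) and the tongue points forward. Now I'll descend and check the height.

```bash
python3 -m handwheel '[0,-0.004,-0.16,0,0,0,0.005,0,-0.165,0,0,0,0,0,0,0,0,0,0,0,0,0,0,0,0,0,0,0,0,0]'
python3 -m handwheel '[0.09,0,0,0,0,0,0.09,0.001,0,0,0,0,0,0,0,0,0,0,0,0,0,0,0,0]'
```

```text
time: 4.08
eef_pos: [0.4799, 0.1176, 0.0642]
tcp_rot: [-0.009, 1.0, -0.0, -0.001]
contact_force: [-0.1, 0.2, -1.7]
opening: 0.339
finger_force: 62.9
time: 4.42
eef_pos: [0.5076, 0.1173, 0.0649]
tcp_rot: [-0.008, 1.0, -0.0, 0.0]
contact_force: [-0.3, 0.3, -3.4]
opening: 0.341
finger_force: 62.8
```

```bash
python3 -m handwheel '[0.0,0.005,-0.011,0,0,0,0.06,0.001,0,0,0,0,0.08,0.001,0,0,0,0,0,0,0,0,0,0,0,0,0,0,0,0]'
python3 -m handwheel '[0.08,0.001,0,0,0,0,0.06,0.001,0,0,0,0,0,0,0,0,0,0,0,0,0,0,0,0,0,0,0,0,0,0]'
```

```text
time: 4.83
eef_pos: [0.5288, 0.1176, 0.0626]
tcp_rot: [-0.008, 1.0, -0.0, 0.001]
contact_force: [1.0, -3.2, -2.4]
opening: 0.339
finger_force: 63.1
time: 5.25
eef_pos: [0.5482, 0.1179, 0.0618]
tcp_rot: [-0.008, 1.0, -0.0, -0.002]
contact_force: [-2.9, -4.1, -2.1]
opening: 0.344
finger_force: 63.3
```

```bash
python3 -m handwheel '[0.01,-0.004,0,0,0,0,0,0,0,0,0,0]'
python3 -m handwheel '[0.01,0,0,0,0,0,0,0,0,0,0,0,0,0,0,0,0,0]'
```

```text
time: 5.42
eef_pos: [0.5484, 0.1178, 0.0617]
tcp_rot: [-0.008, 1.0, 0.0, -0.004]
contact_force: [-7.4, -2.3, 1.5]
opening: 0.34
finger_force: 63.7
time: 5.67
eef_pos: [0.5485, 0.1178, 0.0616]
tcp_rot: [-0.008, 1.0, -0.0, -0.005]
contact_force: [-10.1, -3.4, 4.2]
opening: 0.339
finger_force: 64.1
```

Hard against the stop at 10 N. I'll release, rise and look again at the carriers.

```bash
python3 -m handwheel '[0,0,0,0,0,0,0,0,0,0,0,0,0,0,0,0,0,0,0,0,0,0,0,0,0,0,0,0,0,0]' 0.7
python3 -m handwheel '[0,0,0.1,0,0,0,0,0,0.26,0,0,0,0,0,0.26,0,0,0,-0.08,0.14,0.2,0,0,0,-0.08,0.14,0.2,0,0,0]' 1 >/dev/null
python3 -m handwheel '[-0.1,0.16,0.15,0,0,0,-0.1,0.2,0.13,0,0,0,-0.1,0.25,0.1,0,0,0,-0.1,0.25,0.1,0,0,0,-0.1,0.2,0.1,0,0,0]' >/dev/null
python3 -m handwheel '[0,0,0,0,0,0,0,0,0,0,0,0,0,0,0,0,0,0,0,0,0,0,0,0]'
cat >> h.py <<'E'
from scipy.spatial.transform import Rotation as Rot
def st():
    s=ctrl.get_state();m=Rot.from_quat(s['tcp_rot']).as_matrix();return np.round(s['eef_pos'],4),np.degrees(np.arctan2(m[1,1],m[0,1])).round(2),s['time']
E
python3 - <<'E'
from h import *
print(st());c,im,d=snap('wrist','w3')
for o in carriers(c,im,d): print(o)
cv2.imwrite('pics/w3s.png',im[200:420,0:300])
o=-c['R'].T@c['t']
# project station points
def proj(X):
    x=c['R']@np.array(X)+c['t'];th=np.arctan2(np.hypot(x[0],x[1]),x[2]);k=th*c['f']/np.hypot(x[0],x[1]);return c['cx']+k*x[0],c['cy']+k*x[1]
for X in((.6078,.1198,.0505),(.6095,.015,.0505)):print(proj(X))
E
```

```text
time: 6.08
eef_pos: [0.5531, 0.118, 0.0631]
tcp_rot: [-0.008, 1.0, 0.0, 0.001]
contact_force: [-0.2, 0.0, -0.7]
opening: 0.7
finger_force: 0.0
time: 7.25
eef_pos: [0.4544, 0.3153, 0.3004]
tcp_rot: [-0.007, 1.0, -0.001, -0.001]
contact_force: [0.4, -0.6, 0.4]
opening: 0.999
finger_force: 0.0
(array([0.4544, 0.3153, 0.3004]), np.float64(90.83), 7.25)
(array([340.3, 287.1]), array([35.1, 30.2]), 4.0, np.float64(53.0))
(array([489.1, 441.1]), array([30.2, 35.8]), 83.6, np.float64(53.0))
(array([606.6, 110.1]), array([36.3, 46.4]), 0.9, np.float64(50.9))
(np.float64(137.77961686930612), np.float64(285.346298746251))
(np.float64(78.39953957244163), np.float64(279.8376255657504))
```

```bash
python3 -m handwheel '[0.046,0.168,-0.2,0,0,-0.0153,0.046,0.168,-0.2,0,0,-0.0153,0.046,0.168,-0.2,0,0,-0.0153,0.046,0.168,-0.2,0,0,-0.0153,0.046,0.168,-0.2,0,0,-0.0153]' 1 >/dev/null
python3 -m handwheel '[0,0,-0.25,0,0,0,0,0,-0.25,0,0,0,0,0,-0.245,0,0,0,0,0,0,0,0,0,0,0,0,0,0,0]' >/dev/null
python3 -m handwheel '[0,0,0,0,0,0,0,0,0,0,0,0]'
```

```text
time: 8.3
eef_pos: [0.4912, 0.4432, 0.0436]
tcp_rot: [0.053, 0.999, 0.002, 0.003]
contact_force: [-0.4, 1.1, 0.8]
opening: 0.995
finger_force: 0.0
```

```bash
python3 -m handwheel '[0,0,-0.015,0,0,0,0,0,0,0,0,0,0,0,0,0,0,0]'; python3 -m handwheel '[0,0,0,0,0,0,0,0,0,0,0,0]'
```

```text
time: 8.55
eef_pos: [0.4894, 0.4427, 0.0392]
tcp_rot: [0.052, 0.999, 0.001, 0.001]
contact_force: [0.1, 0.2, -0.7]
opening: 1.006
finger_force: 0.0
time: 8.72
eef_pos: [0.4888, 0.4425, 0.0381]
tcp_rot: [0.052, 0.999, 0.0, 0.0]
contact_force: [0.5, -0.2, -1.4]
opening: 1.004
finger_force: 0.0
```

Good. I'll close and lift.

```bash
python3 -m handwheel '[0,-0.01,-0.003,0,0,0,0,0,0,0,0,0,0,0,0,0,0,0,0,0,0,0,0,0,0,0,0,0,0,0]' 0 60 >/dev/null
python3 -m handwheel '[0,0,0,0,0,0,0,0,0,0,0,0]'; python3 -c "from h import *;print(st())"
```

```text
time: 9.3
eef_pos: [0.4889, 0.4409, 0.0372]
tcp_rot: [0.052, 0.999, 0.0, 0.0]
contact_force: [0.9, -0.4, -0.2]
opening: 0.339
finger_force: 60.8
(array([0.4889, 0.4409, 0.0372]), np.float64(84.02), 9.3)
```

```bash
python3 -m handwheel '[0,0,0.12,0,0,0,0,0,0.25,0,0,0,0,0,0.25,0,0,0,0,-0.1,0.1,0,0,0]' >/dev/null
python3 -m handwheel '[-0.006,-0.25,0,0,0,0.007,-0.006,-0.25,0,0,0,0.007,-0.006,-0.25,0,0,0,0.007,-0.006,-0.25,0,0,0,0.007,-0.006,-0.25,0,0,0,0.007]' >/dev/null
python3 -m handwheel '[-0.006,-0.25,0,0,0,0.007,-0.006,-0.25,0,0,0,0.007,-0.006,-0.25,0,0,0,0.007,-0.006,-0.25,0,0,0,0.007,-0.006,-0.25,0,0,0,0.007]' >/dev/null
python3 -m handwheel '[-0.003,-0.254,0,0,0,0.007,0,0,0,0,0,0,0,0,0,0,0,0,0,0,0,0,0,0,0,0,0,0,0,0]' 
python3 -c "from h import *;print(st())"
```

```text
time: 10.88
eef_pos: [0.4786, 0.0138, 0.1444]
tcp_rot: [-0.009, 1.0, 0.0, -0.001]
contact_force: [-0.1, 0.6, -4.8]
opening: 0.34
finger_force: 61.1
(array([0.4786, 0.0138, 0.1444]), np.float64(91.02), 10.8833)
```

Descend .0824 to z .062 and nudge y by -1 mm.

```bash
python3 -m handwheel '[0,-0.007,-0.18,0,0,0,0.006,0,-0.2,0,0,0,0,0,-0.165,0,0,0,0,0,0,0,0,0,0,0,0,0,0,0]' >/dev/null
python3 -m handwheel '[0,0,0,0,0,0,0,0,0,0,0,0]'
```

```text
time: 11.47
eef_pos: [0.4804, 0.0124, 0.0638]
tcp_rot: [-0.009, 1.0, -0.0, 0.0]
contact_force: [0.1, 0.3, -3.8]
opening: 0.34
finger_force: 64.9
```

```bash
python3 -m handwheel '[0,0.002,-0.01,0,0,0,0.08,0.0015,0,0,0,0,0.08,0.0015,0,0,0,0,0,0,0,0,0,0,0,0,0,0,0,0]'
python3 -m handwheel '[0.08,0.0015,0,0,0,0,0.08,0.0015,0,0,0,0,0.06,0.001,0,0,0,0,0,0,0,0,0,0,0,0,0,0,0,0]'
python3 -m handwheel '[0.06,0.001,0,0,0,0,0.015,0,0,0,0,0,0,0,0,0,0,0,0,0,0,0,0,0]'
```

```text
time: 11.88
eef_pos: [0.5045, 0.0124, 0.0623]
tcp_rot: [-0.008, 1.0, -0.0, 0.0]
contact_force: [-0.2, -0.2, -3.2]
opening: 0.341
finger_force: 64.8
time: 12.3
eef_pos: [0.5371, 0.0129, 0.0617]
tcp_rot: [-0.008, 1.0, -0.0, 0.0]
contact_force: [1.5, -1.5, -4.7]
opening: 0.34
finger_force: 64.7
time: 12.63
eef_pos: [0.5471, 0.013, 0.0616]
tcp_rot: [-0.009, 1.0, -0.0, -0.002]
contact_force: [-4.1, -3.2, -2.1]
opening: 0.34
finger_force: 65.3
```

```bash
python3 -m handwheel '[0.018,-0.003,0,0,0,0,0,0,0,0,0,0,0,0,0,0,0,0]'
python3 -m handwheel '[0,0,0,0,0,0,0,0,0,0,0,0,0,0,0,0,0,0,0,0,0,0,0,0,0,0,0,0,0,0]' 0.6
python3 -m handwheel '[0,0,0.1,0,0,0,0,0,0.26,0,0,0,-0.05,0,0.26,0,0,0,-0.14,0.14,0.18,0,0,0,-0.14,0.14,0.18,0,0,0]' 1 >/dev/null
python3 -m handwheel '[-0.12,0.16,0.16,0,0,0,-0.12,0.2,0.14,0,0,0,-0.12,0.22,0.1,0,0,0,-0.12,0.22,0.1,0,0,0,-0.12,0.22,0.1,0,0,0]' >/dev/null
python3 -m handwheel '[0,0,0,0,0,0,0,0,0,0,0,0,0,0,0,0,0,0,0,0,0,0,0,0]' >/dev/null
python3 - <<'E'
from h import *
print(st());c,im,d=snap('wrist','w4')
for o in carriers(c,im,d): print(o)
P,_=cloud('wrist',c,im,d)
for y in(.12,.015):
    q=P[(abs(P[:,1]-y)<.03)&(P[:,0]>.5)&(P[:,0]<.59)&(P[:,2]>.064)&(P[:,2]<.082)];r=cv2.minAreaRect(q[:,:2].astype(np.float32)*1000);print(y,r,len(q))
E
```

```text
time: 12.88
eef_pos: [0.5474, 0.0129, 0.0609]
tcp_rot: [-0.009, 1.0, 0.0, -0.006]
contact_force: [-10.2, -2.4, 1.2]
opening: 0.342
finger_force: 65.5
time: 13.3
eef_pos: [0.552, 0.0127, 0.0626]
tcp_rot: [-0.008, 1.0, -0.0, 0.001]
contact_force: [0.2, 0.2, 0.0]
opening: 0.598
finger_force: 0.0
(array([0.4118, 0.2068, 0.2979]), np.float64(90.87), 14.4667)
(array([339.8, 286. ]), array([36.3, 29.8]), 4.3, np.float64(53.0))
(array([610. , 119.1]), array([44.1, 64.6]), 1.5, np.float64(51.0))
(array([601.6, -90.9]), array([20.3, 66. ]), 0.2, np.float64(50.7))
0.12 ((545.5086059570312, 119.37344360351562), (36.54987335205078, 30.89269256591797), 0.4243195056915283) 644
0.015 ((547.277099609375, 15.362870216369629), (36.10515594482422, 29.8171329498291), 1.4333505630493164) 412
```

```bash
python3 -m handwheel '[-0.096,0.106,-0.2,0,0,0.0073,-0.096,0.106,-0.2,0,0,0.0073,-0.096,0.106,-0.2,0,0,0.0073,-0.096,0.106,-0.2,0,0,0.0073,-0.096,0.106,-0.2,0,0,0.0073]' 1 >/dev/null
python3 -m handwheel '[0,0,-0.25,0,0,0,0,0,-0.25,0,0,0,0,0,-0.235,0,0,0,0,0,0,0,0,0,0,0,0,0,0,0]' >/dev/null
python3 -m handwheel '[0,0,0,0,0,0,0,0,0,0,0,0,0,0,0,0,0,0,0,0,0,0,0,0]'
```

```text
time: 15.68
eef_pos: [0.3412, 0.2879, 0.0408]
tcp_rot: [-0.037, 0.999, 0.001, 0.002]
contact_force: [-0.4, -0.1, -0.2]
opening: 0.998
finger_force: 0.0
```

```bash
python3 -m handwheel '[-0.004,-0.01,-0.016,0,0,0,0,0,0,0,0,0,0,0,0,0,0,0]' >/dev/null
python3 -m handwheel '[0,0,0,0,0,0,0,0,0,0,0,0,0,0,0,0,0,0,0,0,0,0,0,0,0,0,0,0,0,0]' 0 60 >/dev/null
python3 -m handwheel '[0,0,0,0,0,0,0,0,0,0,0,0]'; python3 -c "from h import *;print(st())"
```

```text
time: 16.52
eef_pos: [0.3392, 0.2858, 0.0363]
tcp_rot: [-0.037, 0.999, 0.0, 0.0]
contact_force: [0.8, -0.8, 0.7]
opening: 0.338
finger_force: 60.9
(array([0.3392, 0.2858, 0.0363]), np.float64(94.23), 16.5167)
```

```bash
python3 -m handwheel '[0,0,0.12,0,0,0,0,0,0.25,0,0,0,0,0,0.25,0,0,0,0,0,0.1,0,0,0]' >/dev/null
python3 -m handwheel '[0.0856,-0.2293,0,0,0,-0.0033,0.0856,-0.2293,0,0,0,-0.0033,0.0856,-0.2293,0,0,0,-0.0033,0.0856,-0.2293,0,0,0,-0.0033,0.0856,-0.2293,0,0,0,-0.0033]' >/dev/null
python3 -m handwheel '[0.0856,-0.2293,0,0,0,-0.0033,0.0856,-0.2293,0,0,0,-0.0033,0.0856,-0.2293,0,0,0,-0.0033,0.0856,-0.2293,0,0,0,-0.0033,0.0856,-0.2293,0,0,0,-0.0033]' >/dev/null
python3 -m handwheel '[0.0856,-0.2293,0,0,0,-0.0033,0,0,0,0,0,0,0,0,0,0,0,0,0,0,0,0,0,0,0,0,0,0,0,0]'
python3 -m handwheel '[0,0,0,0,0,0]'; python3 -c "from h import *;print(st())"
```

```text
time: 18.1
eef_pos: [0.479, -0.0914, 0.143]
tcp_rot: [-0.009, 1.0, 0.001, -0.001]
contact_force: [-0.2, 0.1, -4.7]
opening: 0.344
finger_force: 61.5
time: 18.18
eef_pos: [0.4794, -0.0913, 0.1435]
tcp_rot: [-0.009, 1.0, 0.0, -0.001]
contact_force: [0.2, -0.2, -4.5]
opening: 0.341
finger_force: 61.5
(array([ 0.4794, -0.0913,  0.1435]), np.float64(91.06), 18.1833)
```

```bash
python3 -m handwheel '[0,-0.008,-0.18,0,0,0,0.006,0,-0.2,0,0,0,0,0,-0.165,0,0,0,0,0,0,0,0,0,0,0,0,0,0,0]' >/dev/null
python3 -m handwheel '[0,0,0,0,0,0,0,0,0,0,0,0]'
python3 -m handwheel '[0,0,-0.008,0,0,0,0.08,0.0015,0,0,0,0,0.08,0.0015,0,0,0,0,0,0,0,0,0,0,0,0,0,0,0,0]'
```

```text
time: 18.77
eef_pos: [0.4814, -0.0935, 0.0631]
tcp_rot: [-0.009, 1.0, -0.0, 0.0]
contact_force: [0.9, -0.9, -4.7]
opening: 0.341
finger_force: 65.0
time: 19.18
eef_pos: [0.5055, -0.0934, 0.0617]
tcp_rot: [-0.009, 1.0, -0.0, 0.0]
contact_force: [-0.5, 0.3, -4.0]
opening: 0.338
finger_force: 64.9
```

```bash
python3 -m handwheel '[0.07,0.008,-0.003,0,0,0,0.08,0.001,0,0,0,0,0.06,0.001,0,0,0,0,0,0,0,0,0,0,0,0,0,0,0,0]'
python3 -m handwheel '[0.06,0.001,0,0,0,0,0.015,0,0,0,0,0,0,0,0,0,0,0,0,0,0,0,0,0]'
python3 -m handwheel '[0.018,0,0,0,0,0,0,0,0,0,0,0,0,0,0,0,0,0]'
```

```text
time: 19.6
eef_pos: [0.5374, -0.0923, 0.0609]
tcp_rot: [-0.008, 1.0, -0.0, 0.001]
contact_force: [2.0, -2.6, -4.7]
opening: 0.34
finger_force: 64.8
time: 19.93
eef_pos: [0.5482, -0.0921, 0.0609]
tcp_rot: [-0.008, 1.0, -0.0, 0.001]
contact_force: [1.4, -4.1, -5.3]
opening: 0.343
finger_force: 64.8
time: 20.18
eef_pos: [0.5486, -0.0921, 0.0607]
tcp_rot: [-0.009, 1.0, -0.0, -0.003]
contact_force: [-5.7, -4.2, 0.1]
opening: 0.348
finger_force: 65.5
```

```bash
python3 -m handwheel '[0.012,-0.004,0,0,0,0,0,0,0,0,0,0,0,0,0,0,0,0]'
python3 -m handwheel '[0,0,0,0,0,0,0,0,0,0,0,0,0,0,0,0,0,0,0,0,0,0,0,0,0,0,0,0,0,0]' 0.6
python3 -m handwheel '[0,0,0.1,0,0,0,0,0,0.26,0,0,0,0,0,0.26,0,0,0,-0.06,-0.1,0.22,0,0,0,-0.06,-0.1,0.22,0,0,0]' 1 >/dev/null
python3 -m handwheel '[-0.06,-0.1,0.18,0,0,0,-0.06,-0.1,0.18,0,0,0,-0.06,-0.1,0.18,0,0,0,0,0,0,0,0,0,0,0,0,0,0,0]' >/dev/null
python3 -m handwheel '[0,0,0,0,0,0,0,0,0,0,0,0,0,0,0,0,0,0]' >/dev/null
python3 - <<'E'
from h import *
print(st());c,im,d=snap('wrist','w5')
P,C=cloud('wrist',c,im,d)
for y in(.12,.015,-.09):
    q=P[(abs(P[:,1]-y)<.03)&(P[:,0]>.5)&(P[:,0]<.59)&(P[:,2]>.064)&(P[:,2]<.082)];
    if len(q)>50: r=cv2.minAreaRect(q[:,:2].astype(np.float32)*1000);print(y,r,len(q))
E
```

```text
time: 20.43
eef_pos: [0.5488, -0.0922, 0.0603]
tcp_rot: [-0.009, 1.0, 0.001, -0.005]
contact_force: [-10.0, -4.2, 2.5]
opening: 0.347
finger_force: 65.8
time: 20.85
eef_pos: [0.553, -0.0922, 0.0614]
tcp_rot: [-0.009, 1.0, -0.0, 0.001]
contact_force: [-0.4, -0.6, 0.1]
opening: 0.601
finger_force: 0.0
(array([ 0.507 , -0.1664,  0.2987]), np.float64(91.02), 21.9333)
0.12 ((545.6386108398438, 117.94242858886719), (34.95048141479492, 30.180950164794922), 3.142191171646118) 517
0.015 ((547.0494384765625, 13.845949172973633), (35.96601486206055, 30.070423126220703), 1.0518330335617065) 676
-0.09 ((548.7463989257812, -90.30213928222656), (35.95952224731445, 29.966035842895508), 1.5596263408660889) 820
```

View pics/w5.png

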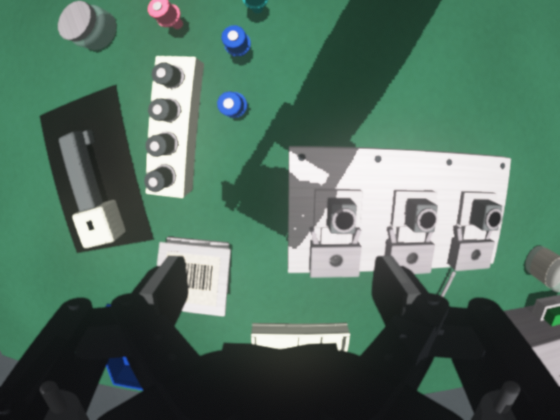

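All three carriers are seated, with blocks at (344,217), (427,217) and (493,215). The rack pins are at (165,75), (163,110), (161,145) and (157,180). The scanner head is at (97,225), the label at (195,275) and the look-alikes at top centre. Next I'll measure the pins, scanner, label and holes.

Run:
```python
from h import *
c,im,d=load('w5');P,C=cloud('wrist',c,im,d)
print('cam',-c['R'].T@c['t'])
for px in((334,262),(413,258),(476,255)):
    p,uv,S,t=hole(c,im,px,.0505,w=9);print('st',p.round(4),S[2:])
def clus(m,res=.002,amin=8):
    Q=P[m];CC=C[m];i=((Q[:,0])/res).astype(int);j=((Q[:,1]+1)/res).astype(int);g=np.zeros((600,1000),np.uint8);ok=(i>=0)&(i<600)&(j>=0)&(j<1000);g[i[ok],j[ok]]=255
    g=cv2.morphologyEx(g,cv2.MORPH_CLOSE,np.ones((3,3)));k,L,S,_=cv2.connectedComponentsWithStats(g);
    for a in range(1,k):
        if S[a,4]<amin: continue
        q=np.where(ok)[0][L[i[ok],j[ok]]==a];yield Q[q],CC[q]
R=(P[:,0]>.3)&(P[:,0]<.75)&(P[:,1]<-.2)&(P[:,1]>-.6)
print('knob tops')
for q,cc in clus(R&(P[:,2]>.074)&(P[:,2]<.1)&(P[:,0]<.56)):
    (x,y),r=cv2.minEnclosingCircle((q[:,:2]*1000).astype(np.float32));print(round(x,1),round(y,1),round(r,1),'z',np.percentile(q[:,2],[50,90]).round(4),cc.mean(0).round(),len(q))
print('rack top')
for q,cc in clus(R&(P[:,2]>.041)&(P[:,2]<.049)&(P[:,1]>-.36)&(P[:,0]<.57),amin=300): print(cv2.minAreaRect((q[:,:2]*1000).astype(np.float32)))
print('scanner')
for q,cc in clus(R&(P[:,2]>.03)&(P[:,2]<.06)&(P[:,1]<-.36)&(P[:,0]<.62),amin=100):
    print(cv2.minAreaRect((q[:,:2]*1000).astype(np.float32)),np.percentile(q[:,2],[10,50,90]).round(4))
    for lo,hi in((.036,.043),(.043,.055)):
        k=q[(q[:,2]>lo)&(q[:,2]<hi)]; print(lo,cv2.minAreaRect((k[:,:2]*1000).astype(np.float32)),len(k))
print('mat')
dark=(C.max(1)<60)&R&(P[:,2]<.008)&(P[:,1]<-.36)
for q,cc in clus(dark,amin=800): print(cv2.minAreaRect((q[:,:2]*1000).astype(np.float32)),np.median(q[:,2]))
print('label')
for q,cc in clus((C.min(1)>120)&R&(P[:,2]>.015)&(P[:,2]<.09)&(P[:,0]>.57)&(P[:,1]>-.36),amin=300):
    m=q.mean(0);u,s,v=np.linalg.svd(q-m,full_matrices=False);n=v[2]*np.sign(v[2,2]);print(m.round(4),s[2]/np.sqrt(len(q)),'n',n.round(3),len(q),cc.mean(0).round(),'z',q[:,2].min(),q[:,2].max(),cv2.minAreaRect((q[:,:2]*1000).astype(np.float32)))
```

```text
cam [ 0.43972665 -0.16677017  0.4226226 ]
st [ 0.6111 -0.0911  0.0505] [ 13  12 125]
st [0.6095 0.0138 0.0505] [ 11  11 100]
st [0.6076 0.1188 0.0505] [10 11 82]
knob tops
308.0 -301.8 13.4 z [0.0819 0.0848] [171. 150. 219.] 349
350.0 -215.9 13.1 z [0.082  0.0847] [208. 129.  89.] 455
386.8 -292.4 13.1 z [0.0839 0.0869] [126. 129. 124.] 440
422.7 -219.1 13.3 z [0.0821 0.0847] [216. 137.  97.] 477
426.6 -296.2 12.9 z [0.084  0.0867] [130. 133. 130.] 441
465.9 -300.8 13.1 z [0.0839 0.0868] [130. 133. 130.] 430
505.4 -304.7 13.0 z [0.0837 0.0865] [125. 128. 125.] 416
rack top
((446.15081787109375, -299.06451416015625), (51.617488861083984, 170.66737365722656), 84.05067443847656)
scanner
((317.8285217285156, -415.7290344238281), (18.610076904296875, 52.81074142456055), 26.933801651000977) [0.0341 0.0433 0.0566]
0.036 ((318.374267578125, -416.39263916015625), (17.406509399414062, 51.690757751464844), 25.178178787231445) 145
0.043 ((317.3050231933594, -414.97943115234375), (14.492143630981445, 44.625003814697266), 32.41010665893555) 168
((525.580322265625, -435.77642822265625), (160.91189575195312, 58.813636779785156), 14.475744247436523) [0.0367 0.0441 0.0472]
0.036 ((525.1630249023438, -434.2999267578125), (161.5377197265625, 53.210933685302734), 15.958105087280273) 636
0.043 ((526.3145751953125, -435.996337890625), (159.51876831054688, 58.02070999145508), 14.475744247436523) 2101
mat
((510.0502014160156, -443.46051025390625), (225.28762817382812, 148.07594299316406), 11.621258735656738) 0.0027980997737776696
label
[ 0.6415 -0.2656  0.0426] 0.0010269665376720228 n [-0.5    0.035  0.865] 3099 [214. 219. 222.] z 0.019818554923343095 0.0680709806567236 ((645.0626220703125, -281.73822021484375), (101.73509979248047, 79.07698822021484), 86.25189971923828)
```

Heights and spacings agree, and the holes match the seated-carrier positions. Now I'll fetch the pin at (.5054,-.3047).

```bash
python3 -m handwheel '[-0.003,-0.23,-0.14,0,0,0,-0.003,-0.23,-0.14,0,0,0,-0.003,-0.23,-0.14,0,0,0,-0.002,-0.232,-0.14,0,0,0,0,0,0,0,0,0]' 0.6 >/dev/null
python3 -m handwheel '[0,0,-0.25,0,0,0,0,0,-0.25,0,0,0,0,0,-0.15,0,0,0,0,0,0,0,0,0,0,0,0,0,0,0]' 
python3 -m handwheel '[0,0,0,0,0,0,0,0,0,0,0,0]'; python3 -c "from h import *;print(st())"
```

```text
time: 22.82
eef_pos: [0.5051, -0.3043, 0.1177]
tcp_rot: [-0.009, 1.0, 0.001, -0.002]
contact_force: [-0.6, 0.0, -0.6]
opening: 0.6
finger_force: 0.0
time: 22.98
eef_pos: [0.5073, -0.3065, 0.1221]
tcp_rot: [-0.009, 1.0, -0.002, 0.002]
contact_force: [-0.1, -0.0, 0.4]
opening: 0.6
finger_force: 0.0
(array([ 0.5073, -0.3065,  0.1221]), np.float64(91.0), 22.9833)
```

```bash
python3 -m handwheel '[0,0,-0.1,0,0,0,0,0,-0.2,0,0,0,0,0,0,0,0,0,0,0,0,0,0,0,0,0,0,0,0,0]' 
python3 -m handwheel '[0,0,0,0,0,0,0,0,0,0,0,0,0,0,0,0,0,0]'; python3 -c "from h import *;print(st())"
```

```text
time: 23.4
eef_pos: [0.5067, -0.3063, 0.0764]
tcp_rot: [-0.008, 1.0, -0.001, 0.001]
contact_force: [0.2, -0.2, 0.1]
opening: 0.6
finger_force: 0.0
time: 23.65
eef_pos: [0.5065, -0.3062, 0.0758]
tcp_rot: [-0.008, 1.0, -0.001, 0.001]
contact_force: [0.2, 0.5, 0.3]
opening: 0.602
finger_force: 0.0
(array([ 0.5065, -0.3062,  0.0758]), np.float64(90.97), 23.65)
```

```bash
python3 -m handwheel '[-0.007,0.01,-0.02,0,0,0,0,0,0,0,0,0,0,0,0,0,0,0]' >/dev/null
python3 -m handwheel '[0,0,0,0,0,0,0,0,0,0,0,0,0,0,0,0,0,0,0,0,0,0,0,0,0,0,0,0,0,0]' 0 60
python3 -m handwheel '[0,0,0,0,0,0,0,0,0,0,0,0,0,0,0,0,0,0]';python3 -c "from h import *;print(st())"
```

```text
time: 24.32
eef_pos: [0.5049, -0.3045, 0.0715]
tcp_rot: [-0.008, 1.0, -0.0, 0.0]
contact_force: [0.3, -1.7, 0.7]
opening: 0.286
finger_force: 58.8
time: 24.57
eef_pos: [0.5049, -0.3045, 0.0716]
tcp_rot: [-0.008, 1.0, -0.0, 0.0]
contact_force: [-0.4, -2.2, -0.6]
opening: 0.289
finger_force: 58.8
(array([ 0.5049, -0.3045,  0.0716]), np.float64(90.97), 24.5667)
```

```bash
python3 -m handwheel '[0,0,0.12,0,0,0,0,0,0.25,0,0,0,0,0,0.1,0,0,0]' >/dev/null
python3 -m handwheel '[0.1,0.2032,0,0,0,0,0.1,0.2032,0,0,0,0,0.1,0.2032,0,0,0,0,0.1,0.2032,0,0,0,0,0.1,0.2032,0,0,0,0]' >/dev/null
python3 -m handwheel '[0.1,0.2032,0,0,0,0,0.1,0.2032,0,0,0,0,0,0,0,0,0,0,0,0,0,0,0,0,0,0,0,0,0,0]'  >/dev/null
python3 -m handwheel '[0,0,0,0,0,0,0,0,0,0,0,0,0,0,0,0,0,0]';python3 -c "from h import *;print(st())"
```

```text
time: 25.9
eef_pos: [0.6093, -0.0919, 0.1417]
tcp_rot: [-0.008, 1.0, 0.0, -0.0]
contact_force: [-0.5, 0.3, -0.5]
opening: 0.286
finger_force: 60.7
(array([ 0.6093, -0.0919,  0.1417]), np.float64(90.86), 25.9)
```

```bash
python3 -m handwheel '[0.009,0.005,-0.06,0,0,0,0,0,-0.06,0,0,0,0,0,0,0,0,0,0,0,0,0,0,0,0,0,0,0,0,0]' 
python3 -m handwheel '[0,0,-0.05,0,0,0,0,0,-0.05,0,0,0,0,0,0,0,0,0,0,0,0,0,0,0]'
```

```text
time: 26.32
eef_pos: [0.6108, -0.09, 0.1233]
tcp_rot: [-0.008, 1.0, 0.0, -0.0]
contact_force: [0.1, -0.5, -0.9]
opening: 0.284
finger_force: 60.7
time: 26.65
eef_pos: [0.6106, -0.0906, 0.1077]
tcp_rot: [-0.009, 1.0, -0.001, -0.001]
contact_force: [0.3, -3.8, -2.2]
opening: 0.287
finger_force: 60.7
```

```bash
python3 -m handwheel '[0,-0.005,-0.05,0,0,0,0,0,-0.05,0,0,0,0,0,0,0,0,0,0,0,0,0,0,0]'
python3 -m handwheel '[0,0,-0.05,0,0,0,0,0,-0.04,0,0,0,0,0,0,0,0,0,0,0,0,0,0,0]'
```

```text
time: 26.98
eef_pos: [0.6105, -0.0908, 0.0926]
tcp_rot: [-0.008, 1.0, 0.0, -0.001]
contact_force: [0.2, -3.6, -1.3]
opening: 0.286
finger_force: 60.7
time: 27.32
eef_pos: [0.6107, -0.0909, 0.0793]
tcp_rot: [-0.008, 1.0, -0.0, -0.0]
contact_force: [0.5, -3.9, -2.5]
opening: 0.288
finger_force: 60.7
```

```bash
python3 -m handwheel '[0,0,-0.02,0,0,0,0,0,-0.008,0,0,0,0,0,0,0,0,0,0,0,0,0,0,0]'
python3 -m handwheel '[0,0,-0.008,0,0,0,0,0,0,0,0,0,0,0,0,0,0,0]'
```

```text
time: 27.65
eef_pos: [0.6111, -0.0909, 0.0761]
tcp_rot: [-0.008, 1.0, -0.0, 0.0]
contact_force: [-0.6, -3.7, -0.7]
opening: 0.28
finger_force: 60.8
time: 27.9
eef_pos: [0.6112, -0.091, 0.076]
tcp_rot: [-0.009, 1.0, -0.0, -0.0]
contact_force: [-3.0, -3.9, 5.1]
opening: 0.286
finger_force: 61.5
```

```bash
python3 -m handwheel '[0,0,0,0,0,0,0,0,0,0,0,0,0,0,0,0,0,0,0,0,0,0,0,0]' 0.6 >/dev/null
python3 -m handwheel '[0,0,0.1,0,0,0,0,0,0.25,0,0,0,0,0,0.2,0,0,0,0,0,0,0,0,0]' >/dev/null
python3 -m handwheel '[-0.12,-0.175,0,0,0,0,-0.12,-0.175,0,0,0,0,-0.12,-0.175,0,0,0,0,-0.12,-0.175,0,0,0,0,-0.12,-0.175,0,0,0,0]' >/dev/null
python3 -m handwheel '[-0.12,-0.175,0,0,0,0,-0.12,-0.175,0,0,0,0,-0.12,-0.175,0,0,0,0,0,0,0,0,0,0,0,0,0,0,0,0]' >/dev/null
python3 -m handwheel '[0,0,0,0,0,0,0,0,0,0,0,0,0,0,0,0,0,0]'; python3 -c "from h import *;print(st())"
```

```text
time: 29.65
eef_pos: [0.4677, -0.2996, 0.1572]
tcp_rot: [-0.009, 1.0, 0.0, -0.0]
contact_force: [0.4, 0.7, 0.9]
opening: 0.599
finger_force: 0.0
(array([ 0.4677, -0.2996,  0.1572]), np.float64(91.07), 29.65)
```

```bash
python3 -m handwheel '[-0.012,-0.008,-0.2,0,0,0,0,0,-0.2,0,0,0,0,0,-0.171,0,0,0,0,0,0,0,0,0,0,0,0,0,0,0]' >/dev/null
python3 -m handwheel '[0,0,0,0,0,0,0,0,0,0,0,0,0,0,0,0,0,0,0,0,0,0,0,0]'; python3 -c "from h import *;print(st())"
```

```text
time: 30.4
eef_pos: [0.4661, -0.3027, 0.0735]
tcp_rot: [-0.009, 1.0, -0.001, 0.001]
contact_force: [0.0, 0.5, 0.5]
opening: 0.599
finger_force: 0.0
(array([ 0.4661, -0.3027,  0.0735]), np.float64(90.98), 30.4)
```

```bash
python3 -m handwheel '[0,0.012,-0.006,0,0,0,0,0,0,0,0,0,0,0,0,0,0,0]' >/dev/null
python3 -m handwheel '[0,0,0,0,0,0,0,0,0,0,0,0,0,0,0,0,0,0,0,0,0,0,0,0,0,0,0,0,0,0]' 0 60 >/dev/null
python3 -m handwheel '[0,0,0,0,0,0,0,0,0,0,0,0,0,0,0,0,0,0]';python3 -c "from h import *;print(st())"
```

```text
time: 31.32
eef_pos: [0.4654, -0.3005, 0.0711]
tcp_rot: [-0.008, 1.0, -0.0, 0.0]
contact_force: [0.7, -1.5, 2.0]
opening: 0.288
finger_force: 58.8
(array([ 0.4654, -0.3005,  0.0711]), np.float64(90.97), 31.3167)
```

```bash
python3 -m handwheel '[0,0,0.12,0,0,0,0,0,0.25,0,0,0,0,0,0.25,0,0,0]' >/dev/null
python3 -m handwheel '[0.106,0.2326,0,0,0,0,0.106,0.2326,0,0,0,0,0.106,0.2326,0,0,0,0,0.106,0.2326,0,0,0,0,0.106,0.2326,0,0,0,0]' >/dev/null
python3 -m handwheel '[0.106,0.2326,0,0,0,0,0.106,0.2326,0,0,0,0,0.106,0.2326,0,0,0,0,0.106,0.2326,0,0,0,0,0,0,0,0,0,0]'  >/dev/null
python3 -m handwheel '[0,0,0,0,0,0,0,0,0,0,0,0,0,0,0,0,0,0,0,0,0,0,0,0]';python3 -c "from h import *;print(st())"
```

```text
time: 32.73
eef_pos: [0.6078, 0.0126, 0.1635]
tcp_rot: [-0.008, 1.0, -0.0, -0.0]
contact_force: [0.2, -0.7, -1.3]
opening: 0.283
finger_force: 60.8
(array([0.6078, 0.0126, 0.1635]), np.float64(90.86), 32.7333)
```

```bash
python3 -m handwheel '[0.008,0.004,-0.1,0,0,0,0,0,-0.1,0,0,0,0,0,-0.07,0,0,0,0,0,0,0,0,0,0,0,0,0,0,0]' >/dev/null
python3 -m handwheel '[0,0,0,0,0,0,0,0,0,0,0,0]' 
python3 -m handwheel '[0,0,-0.05,0,0,0,0,0,-0.05,0,0,0,0,0,0,0,0,0,0,0,0,0,0,0]'
```

```text
time: 33.32
eef_pos: [0.6103, 0.0141, 0.1246]
tcp_rot: [-0.008, 1.0, -0.0, 0.001]
contact_force: [0.5, 0.1, -0.2]
opening: 0.287
finger_force: 60.8
time: 33.65
eef_pos: [0.6091, 0.0141, 0.1073]
tcp_rot: [-0.009, 1.0, -0.0, -0.001]
contact_force: [0.2, -1.3, -2.2]
opening: 0.288
finger_force: 60.8
```

```bash
python3 -m handwheel '[0,-0.002,-0.05,0,0,0,0,0,-0.05,0,0,0,0,0,-0.04,0,0,0,0,0,0,0,0,0,0,0,0,0,0,0]'
python3 -m handwheel '[0,0,-0.05,0,0,0,0,0,-0.02,0,0,0,0,0,0,0,0,0,0,0,0,0,0,0]'
```

```text
time: 34.07
eef_pos: [0.6092, 0.014, 0.0863]
tcp_rot: [-0.008, 1.0, -0.0, -0.001]
contact_force: [-0.0, -1.7, -1.4]
opening: 0.288
finger_force: 60.8
time: 34.4
eef_pos: [0.6093, 0.014, 0.0762]
tcp_rot: [-0.008, 1.0, -0.0, -0.0]
contact_force: [-0.3, -2.1, -2.4]
opening: 0.288
finger_force: 60.8
```

```bash
python3 -m handwheel '[0,0,-0.014,0,0,0,0,0,0,0,0,0,0,0,0,0,0,0]'
python3 -m handwheel '[0,0,0,0,0,0,0,0,0,0,0,0,0,0,0,0,0,0,0,0,0,0,0,0]' 0.6 >/dev/null
python3 -m handwheel '[0,0,0.1,0,0,0,0,0,0.25,0,0,0,0,0,0.25,0,0,0,0,0,0,0,0,0]' >/dev/null
python3 -m handwheel '[-0.135,-0.23,0,0,0,0,-0.135,-0.23,0,0,0,0,-0.135,-0.23,0,0,0,0,-0.135,-0.23,0,0,0,0,-0.135,-0.23,0,0,0,0]' >/dev/null
python3 -m handwheel '[-0.135,-0.23,0,0,0,0,-0.135,-0.23,0,0,0,0,-0.135,-0.23,0,0,0,0,-0.135,-0.228,0,0,0,0,0,0,0,0,0,0]' >/dev/null
python3 -m handwheel '[0,0,0,0,0,0,0,0,0,0,0,0,0,0,0,0,0,0,0,0,0,0,0,0,0,0,0,0,0,0]'; python3 -c "from h import *;print(st())"
```

```text
time: 34.65
eef_pos: [0.6097, 0.014, 0.0756]
tcp_rot: [-0.009, 1.0, -0.0, -0.0]
contact_force: [-3.1, -2.8, 4.3]
opening: 0.29
finger_force: 61.4
time: 36.57
eef_pos: [0.428, -0.2949, 0.1646]
tcp_rot: [-0.01, 1.0, 0.0, -0.0]
contact_force: [-0.7, 0.3, -0.0]
opening: 0.601
finger_force: 0.0
(array([ 0.428 , -0.2949,  0.1646]), np.float64(91.09), 36.5667)
```

```bash
python3 -m handwheel '[-0.009,-0.002,-0.2,0,0,0,0,0,-0.22,0,0,0,0,0,-0.2,0,0,0,0,0,0,0,0,0,0,0,0,0,0,0]' >/dev/null
python3 -m handwheel '[0,0,0,0,0,0,0,0,0,0,0,0,0,0,0,0,0,0,0,0,0,0,0,0]'; python3 -c "from h import *;print(st())"
```

```text
time: 37.32
eef_pos: [0.4269, -0.2972, 0.0736]
tcp_rot: [-0.009, 1.0, -0.001, 0.001]
contact_force: [-0.3, 0.8, 0.2]
opening: 0.599
finger_force: 0.0
(array([ 0.4269, -0.2972,  0.0736]), np.float64(90.98), 37.3167)
```

```bash
python3 -m handwheel '[0,0.006,-0.006,0,0,0,0,0,0,0,0,0,0,0,0,0,0,0]' >/dev/null
python3 -m handwheel '[0,0,0,0,0,0,0,0,0,0,0,0,0,0,0,0,0,0,0,0,0,0,0,0,0,0,0,0,0,0]' 0 60 >/dev/null
python3 -m handwheel '[0,0,0,0,0,0,0,0,0,0,0,0,0,0,0,0,0,0]';python3 -c "from h import *;print(st())"
```

```text
time: 38.23
eef_pos: [0.4262, -0.2961, 0.0712]
tcp_rot: [-0.008, 1.0, -0.001, 0.0]
contact_force: [0.1, -3.0, 0.4]
opening: 0.289
finger_force: 58.8
(array([ 0.4262, -0.2961,  0.0712]), np.float64(90.97), 38.2333)
```

```bash
python3 -m handwheel '[0,0,0.12,0,0,0,0,0,0.25,0,0,0,0,0,0.25,0,0,0]' >/dev/null
python3 -m handwheel '[0.101,0.23,0,0,0,0,0.101,0.23,0,0,0,0,0.101,0.23,0,0,0,0,0.101,0.23,0,0,0,0,0.101,0.23,0,0,0,0]' >/dev/null
python3 -m handwheel '[0.101,0.23,0,0,0,0,0.101,0.23,0,0,0,0,0.101,0.23,0,0,0,0,0.101,0.23,0,0,0,0,0.101,0.23,0,0,0,0]' >/dev/null
python3 -m handwheel '[0.101,0.23,0,0,0,0,0.101,0.233,0,0,0,0,0,0,0,0,0,0,0,0,0,0,0,0,0,0,0,0,0,0]'  >/dev/null
python3 -m handwheel '[0,0,0,0,0,0,0,0,0,0,0,0,0,0,0,0,0,0,0,0,0,0,0,0]';python3 -c "from h import *;print(st())"
```

```text
time: 40.07
eef_pos: [0.6076, 0.1181, 0.164]
tcp_rot: [-0.008, 1.0, 0.0, -0.0]
contact_force: [0.5, -0.1, -0.1]
opening: 0.288
finger_force: 60.9
(array([0.6076, 0.1181, 0.164 ]), np.float64(90.88), 40.0667)
```

```bash
python3 -m handwheel '[0,0.002,-0.1,0,0,0,0,0,-0.1,0,0,0,0,0,-0.07,0,0,0,0,0,0,0,0,0,0,0,0,0,0,0]' >/dev/null
python3 -m handwheel '[0,0,0,0,0,0,0,0,0,0,0,0,0,0,0,0,0,0]' 
python3 -m handwheel '[0,0,-0.05,0,0,0,0,0,-0.05,0,0,0,0,0,0,0,0,0,0,0,0,0,0,0]'
```

```text
time: 40.73
eef_pos: [0.6085, 0.1193, 0.1245]
tcp_rot: [-0.008, 1.0, 0.0, 0.001]
contact_force: [-0.4, -0.0, -1.6]
opening: 0.288
finger_force: 60.9
time: 41.07
eef_pos: [0.6073, 0.1189, 0.1072]
tcp_rot: [-0.008, 1.0, -0.0, -0.001]
contact_force: [0.1, -1.5, -1.3]
opening: 0.285
finger_force: 61.0
```

```bash
python3 -m handwheel '[0,-0.002,-0.05,0,0,0,0,0,-0.05,0,0,0,0,0,-0.04,0,0,0,0,0,0,0,0,0,0,0,0,0,0,0]'
python3 -m handwheel '[0,0,-0.05,0,0,0,0,0,-0.02,0,0,0,0,0,0,0,0,0,0,0,0,0,0,0]'
python3 -m handwheel '[0,0,-0.014,0,0,0,0,0,0,0,0,0,0,0,0,0,0,0]'
```

```text
time: 41.48
eef_pos: [0.6073, 0.1188, 0.0863]
tcp_rot: [-0.008, 1.0, -0.0, -0.001]
contact_force: [1.4, -2.1, -1.8]
opening: 0.288
finger_force: 61.0
time: 41.82
eef_pos: [0.6075, 0.1189, 0.0764]
tcp_rot: [-0.008, 1.0, -0.0, -0.0]
contact_force: [0.9, -1.4, -1.1]
opening: 0.288
finger_force: 61.1
time: 42.07
eef_pos: [0.608, 0.119, 0.0756]
tcp_rot: [-0.008, 1.0, -0.0, 0.0]
contact_force: [-1.5, -1.3, 3.3]
opening: 0.286
finger_force: 61.4
```

```bash
python3 -m handwheel '[0,0,0,0,0,0,0,0,0,0,0,0,0,0,0,0,0,0,0,0,0,0,0,0]' 0.6 >/dev/null
python3 -m handwheel '[0,0,0.1,0,0,0,0,0,0.25,0,0,0,0,0,0.25,0,0,0,0,0,0.25,0,0,0]' >/dev/null
python3 -m handwheel '[-0.082,-0.233,0.06,0,0,0,-0.082,-0.233,0.06,0,0,0,-0.082,-0.233,0.06,0,0,0,-0.082,-0.233,0.06,0,0,0,-0.082,-0.233,0.06,0,0,0]' 1 >/dev/null
python3 -m handwheel '[-0.082,-0.233,0.06,0,0,0,-0.082,-0.233,0.06,0,0,0,-0.082,-0.233,0.06,0,0,0,-0.082,-0.233,0.06,0,0,0,-0.082,-0.233,0.06,0,0,0]' >/dev/null
python3 -m handwheel '[-0.082,-0.233,0.06,0,0,0,-0.082,-0.233,0.06,0,0,0,0,0,0,0,0,0,0,0,0,0,0,0,0,0,0,0,0,0]' >/dev/null
python3 -m handwheel '[0,0,0,0,0,0,0,0,0,0,0,0,0,0,0,0,0,0]' >/dev/null
cat >> h.py <<'E'
def rect(q): return cv2.minAreaRect((q[:,:2]*1000).astype(np.float32))
def clus(P,C,m,res=.002,amin=8):
    Q=P[m];CC=C[m];i=((Q[:,0])/res).astype(int);j=((Q[:,1]+1)/res).astype(int);g=np.zeros((600,1000),np.uint8);ok=(i>=0)&(i<600)&(j>=0)&(j<1000);g[i[ok],j[ok]]=255
    g=cv2.morphologyEx(g,cv2.MORPH_CLOSE,np.ones((3,3)));k,L,S,_=cv2.connectedComponentsWithStats(g)
    for a in range(1,k):
        if S[a,4]<amin: continue
        q=np.where(ok)[0][L[i[ok],j[ok]]==a];yield Q[q],CC[q]
E
cat > look.py <<'E'
from h import *
import sys
print(st());c,im,d=snap('wrist',sys.argv[1]);P,C=cloud('wrist',c,im,d);print('cam',-c['R'].T@c['t'])
for q,cc in clus(P,C,(P[:,2]>.078)&(P[:,2]<.1)&(P[:,0]>.57)&(P[:,1]>-.2)&(P[:,1]<.2)):
    if len(q)<60: continue
    (x,y),r=cv2.minEnclosingCircle((q[:,:2]*1000).astype(np.float32));print('knob',round(x,1),round(y,1),round(r,1),np.percentile(q[:,2],[50,90]).round(4))
R=(P[:,0]>.35)&(P[:,0]<.68)&(P[:,1]<-.36)&(P[:,1]>-.6)
for q,cc in clus(P,C,R&(P[:,2]>.03)&(P[:,2]<.06),amin=100):
    if len(q)<1000: continue
    w=cc.min(1)>110;print('scan',rect(q));b=q[w];b=b[b[:,2]>.036];print('white',rect(b),np.percentile(b[:,2],[20,50,90]).round(4));k=q[~w];k=k[k[:,2]>.036];print('dark',rect(k),np.percentile(k[:,2],[20,50,80]).round(4))
for q,cc in clus(P,C,(C.max(1)<60)&R&(P[:,2]<.008),amin=800): print('mat',rect(q),np.median(q[:,2]))
m=(C.min(1)>120)&(P[:,0]>.59)&(P[:,0]<.7)&(P[:,1]>-.345)&(P[:,1]<-.22)&(P[:,2]>.018)
q=P[m]
if len(q)>500:
    n0=q.mean(0)
    for _ in range(3):
        u,s,v=np.linalg.svd(q-q.mean(0),full_matrices=False);n=v[2]*np.sign(v[2,2]);q=q[abs((q-q.mean(0))@n)<.003]
    print('plate n',n.round(4),'mean',q.mean(0).round(4),rect(q),q[:,2].min(),q[:,2].max())
E
python3 look.py w6
```

```text
(array([ 0.4606, -0.2991,  0.3098]), np.float64(91.08), 44.2333)
cam [ 0.39297133 -0.29936542  0.43348553]
knob 607.3 118.8 12.9 [0.0882 0.0911]
knob 604.2 -87.7 10.3 [0.0876 0.089 ]
knob 609.5 14.6 13.5 [0.0883 0.0909]
scan ((524.7946166992188, -436.1395263671875), (159.8668670654297, 58.11043167114258), 14.263326644897461)
white ((525.4590454101562, -436.22918701171875), (158.68431091308594, 58.029197692871094), 14.53007698059082) [0.0433 0.0443 0.0472]
dark ((513.6280517578125, -443.0486755371094), (135.66322326660156, 52.127017974853516), 20.97364044189453) [0.0383 0.0408 0.0424]
mat ((500.9393310546875, -444.2686767578125), (206.53611755371094, 148.3519287109375), 12.012894630432129) 0.0028706066304960065
plate n [-0.4985  0.0314  0.8663] mean [ 0.6446 -0.282   0.0453] ((645.077392578125, -281.6169738769531), (100.85594940185547, 80.0186996459961), 86.3006591796875) 0.02110001968762277 0.06849054299684781
```

View pics/w6.png

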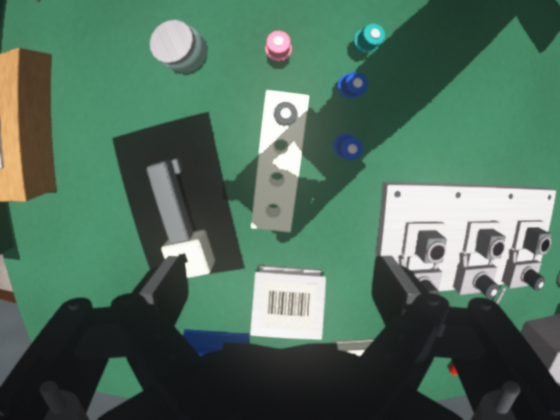

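All three knobs stand at .088 m, so the pins are fully home. The scanner handle runs from (168,165) to the head at (190,253), and the label is centred near (288,303). I'll refine the scanner, mat and label poses.

```bash
cat > scan.py <<'E'
from h import *
import sys
def scanner(name,n='wrist'):
    c,im,d=load(name);P,C=cloud(n,c,im,d)
    m=(P[:,0]>.35)&(P[:,0]<.68)&(P[:,1]<-.36)&(P[:,1]>-.56)&(P[:,2]>.034)&(P[:,2]<.055);Q=max((q for q,_ in clus(P,C,m,amin=100)),key=len)
    r=rect(Q);a=r[2] if r[1][0]>r[1][1] else r[2]-90;print('rect',r)
    for _ in range(3):
        A=np.radians(a);e=np.array([np.cos(A),np.sin(A)]);f=np.array([-e[1],e[0]]);X=Q[:,:2]@e;Y=Q[:,:2]@f;hi=np.percentile(X,99.7)
        xs=[];ys=[];ws=[]
        for b in np.arange(.06,.125,.005):
            k=abs(X-(hi-b))<.0025
            if k.sum()>8: xs.append(hi-b);ys.append((np.percentile(Y[k],3)+np.percentile(Y[k],97))/2);ws.append(np.ptp(np.percentile(Y[k],[3,97])))
        k=X>hi-.045;hy=(np.percentile(Y[k],1)+np.percentile(Y[k],99))/2;hx=hi-.0225
        sl=np.polyfit(xs,ys,1)
        print('yaw',round(a,2),'slope deg',np.degrees(sl[0]).round(2),'handle y',np.mean(ys).round(4),'w',np.mean(ws).round(4),'head y',hy.round(4),'len',(hi-np.percentile(X,.3)).round(4))
        a2=a+np.degrees(np.arctan2(hy-np.mean(ys),hx-np.mean(xs)));a=a2
    A=np.radians(a);e=np.array([np.cos(A),np.sin(A)]);f=np.array([-e[1],e[0]]);X=Q[:,:2]@e;hi=np.percentile(X,99.7);lo=np.percentile(X,.3)
    o=e*((hi-.081+lo+.080)/2)+f*((np.mean(ys)+hy)/2);print('origin',o.round(4),'yaw',round(a,2),'grip',(o+.005*e).round(4));return o,a
if __name__=='__main__': scanner(sys.argv[1])
E
python3 - <<'E'
from scan import *
for n in('w5','w6'):
    scanner(n);c,im,d=load(n);P,C=cloud('wrist',c,im,d);v,u=np.mgrid[0:420,0:560]
    # mat: dark pixels cast on z=.003
    m=(im.max(2)<60);k,L,S,cc=cv2.connectedComponentsWithStats(m.astype(np.uint8))
    u0,v0=(95,130) if n=='w5' else (140,180)
    l=L[v0,u0];ys,xs=np.where(L==l);pts=np.array([ray('wrist',c,x,y,.003)[:2] for x,y in zip(xs,ys)]);pts=pts[(pts[:,1]<-.35)];print('mat',len(pts),rect(pts))
    p,uv,Sx,t=hole(c,im,(195,277) if n=='w5' else (288,303),.0453,w=26);print('bar',p,Sx)
E
```

```text
rect ((525.580322265625, -435.77642822265625), (160.91189575195312, 58.813636779785156), 14.475744247436523)
yaw 14.48 slope deg -0.38 handle y -0.5523 w 0.0272 head y -0.5531 len 0.1585
yaw 13.78 slope deg 0.65 handle y -0.5476 w 0.0274 head y -0.5476 len 0.1587
yaw 13.8 slope deg 0.64 handle y -0.5477 w 0.0274 head y -0.5477 len 0.1587
origin [ 0.5251 -0.435 ] yaw 13.8 grip [ 0.5299 -0.4338]
mat 7941 ((510.154052734375, -442.53607177734375), (224.8698272705078, 146.6748809814453), 11.948026657104492)
bar [ 0.6402725  -0.27644938  0.0453    ] [23 14  4 22 32]
rect ((524.7946166992188, -436.1395263671875), (159.8668670654297, 58.11043167114258), 14.263326644897461)
yaw 14.26 slope deg -0.14 handle y -0.5512 w 0.0275 head y -0.5512 len 0.1584
yaw 14.3 slope deg -0.29 handle y -0.5515 w 0.0275 head y -0.5515 len 0.1584
yaw 14.29 slope deg -0.28 handle y -0.5514 w 0.0275 head y -0.5514 len 0.1584
origin [ 0.524  -0.4356] yaw 14.29 grip [ 0.5288 -0.4343]
mat 32454 ((962.0648193359375, -677.1116943359375), (497.80255126953125, 1240.65966796875), 49.34976577758789)
bar [ 0.63989928 -0.28192129  0.0453    ] [  6  13  42  27 843]
```

```bash
python3 -m handwheel '[0.091,-0.18,-0.15,0,0,0.0291,0.091,-0.18,-0.15,0,0,0.0291,0.091,-0.18,-0.15,0,0,0.0291,0.091,-0.18,-0.15,0,0,0.0291,0.091,-0.18,-0.15,0,0,0.0291]' 0.9 >/dev/null
python3 -m handwheel '[0,0,-0.25,0,0,0,0,0,-0.25,0,0,0,0,0,-0.2,0,0,0,0,0,0,0,0,0,0,0,0,0,0,0]' >/dev/null
python3 -m handwheel '[0,0,0,0,0,0,0,0,0,0,0,0,0,0,0,0,0,0]'
python3 - <<'E'
from h import *
print(st());c,im,d=snap('wrist','w7')
try:
    from scan import scanner; scanner('w7')
except Exception as e: print(e)
E
```

```text
time: 45.37
eef_pos: [0.5299, -0.4367, 0.0965]
tcp_rot: [-0.123, 0.992, -0.002, 0.002]
contact_force: [-0.6, 0.5, 0.2]
opening: 0.905
finger_force: 0.0
(array([ 0.5299, -0.4367,  0.0965]), np.float64(104.08), 45.3667)
rect ((525.0775146484375, -437.3841552734375), (160.2658233642578, 58.419227600097656), 14.577377319335938)
yaw 14.58 slope deg -0.43 handle y -0.555 w 0.028 head y -0.5554 len 0.1582
yaw 14.24 slope deg -0.13 handle y -0.5527 w 0.028 head y -0.5527 len 0.1581
yaw 14.24 slope deg -0.13 handle y -0.5527 w 0.028 head y -0.5527 len 0.1581
origin [ 0.5243 -0.4372] yaw 14.24 grip [ 0.5291 -0.436 ]
```

View pics/w7.png

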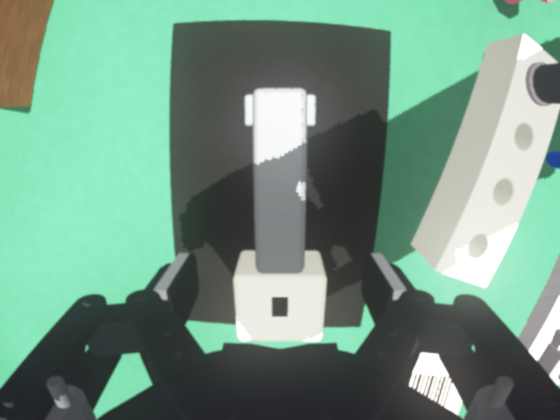

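The handle is centred at column 280 and aligned with the jaws. I'll descend and grip.

```bash
python3 -m handwheel '[-0.005,0.003,-0.15,0,0,0.001,0,0,-0.15,0,0,0,0,0,-0.11,0,0,0,0,0,0,0,0,0,0,0,0,0,0,0]' >/dev/null
python3 -m handwheel '[0,0,0,0,0,0,0,0,0,0,0,0,0,0,0,0,0,0,0,0,0,0,0,0]'
```

```text
time: 46.17
eef_pos: [0.5283, -0.4356, 0.0328]
tcp_rot: [-0.123, 0.992, -0.001, 0.001]
contact_force: [-0.1, -0.2, -0.1]
opening: 0.898
finger_force: 0.0
```

```bash
python3 -m handwheel '[0,0,0,0,0,0,0,0,0,0,0,0,0,0,0,0,0,0,0,0,0,0,0,0,0,0,0,0,0,0]' 0 90 >/dev/null
python3 -m handwheel '[0,0,0,0,0,0,0,0,0,0,0,0,0,0,0,0,0,0]'; python3 -c "from h import *;print(st())"
```

```text
time: 46.83
eef_pos: [0.5279, -0.4354, 0.0317]
tcp_rot: [-0.123, 0.992, -0.0, 0.0]
contact_force: [0.6, -0.7, 1.9]
opening: 0.338
finger_force: 90.1
(array([ 0.5279, -0.4354,  0.0317]), np.float64(104.15), 46.8333)
```

```bash
python3 -m handwheel '[0,0,0.1,0,0,0,0,0,0.25,0,0,0,0,0,0.25,0,0,0,0,0,0.25,0,0,0]' - 90 >/dev/null
python3 -m handwheel '[0.0045,0.214,0,0,0,-0.0396,0.0045,0.214,0,0,0,-0.0396,0.0045,0.214,0,0,0,-0.0396,0.0045,0.214,0,0,0,-0.0396,0.0045,0.214,0,0,0,-0.0396]' >/dev/null
python3 -m handwheel '[0,0,0,-0.0042,-0.0665,0,0,0,0,-0.0042,-0.0665,0,0,0,0,-0.0042,-0.0665,0,0,0,0,-0.0042,-0.0665,0,0,0,0,-0.0042,-0.0665,0]' >/dev/null
python3 -m handwheel '[0,0,0,0,0,0,0,0,0,0,0,0,0,0,0,0,0,0,0,0,0,0,0,0,0,0,0,0,0,0]'
cat > chk.py <<'E'
from h import *
import sys
s=ctrl.get_state();m=Rot.from_quat(s['tcp_rot']).as_matrix();p=s['eef_pos'];zs=-m[:,2];xs=-m[:,0];L=np.array([.6446,-.282,.0453]);n=np.array([-.499,.0318,.866])
W=p-.0287*zs+.051*xs;v=W-L;print('tcp',p.round(4),'zs',zs.round(4),'xs',xs.round(3),'ang',np.degrees(np.arccos(zs@n)).round(2),'dist',(v@n).round(4),'offcentre',(v-(v@n)*n).round(4),'need d/150mm',((L+.11*n-W)/.15).round(3),'rotvec/90',(Rot.from_rotvec(np.cross(zs,n)).as_rotvec()/(np.pi/2)).round(4))
E
python3 chk.py
```

```text
time: 48.42
eef_pos: [0.5319, -0.2748, 0.1595]
tcp_rot: [0.03, 0.965, -0.008, 0.259]
contact_force: [-1.2, 0.3, -2.5]
opening: 0.338
finger_force: 89.8
tcp [ 0.5319 -0.2748  0.1595] zs [-0.4987  0.0317  0.8662] xs [ 0.864 -0.054  0.5  ] ang 0.32 dist 0.1267 offcentre [ 0.009  -0.0005  0.0052] need d/150mm [-0.004 -0.    -0.131] rotvec/90 [-0.0001 -0.0002 -0.    ]
```

```bash
python3 -m handwheel '[-0.004,0,-0.065,0,0,0,0,0,-0.066,0,0,0,0,0,0,0,0,0,0,0,0,0,0,0,0,0,0,0,0,0]' >/dev/null
python3 -m handwheel '[0,0,0,0,0,0,0,0,0,0,0,0,0,0,0,0,0,0,0,0,0,0,0,0]' >/dev/null; python3 chk.py
python3 - <<'E'
from h import *
s=ctrl.get_state();m=Rot.from_quat(s['tcp_rot']).as_matrix();p=s['eef_pos']
c,im,d=snap('wrist','w8');P,C=cloud('wrist',c,im,d);zs=-m[:,2];xs=-m[:,0];ys=np.cross(zs,xs)
Q=P-(p-.0287*zs-.004*xs);S=np.stack([Q@xs,Q@ys,Q@zs],1)   # scanner frame, nominal
h=S[(S[:,0]>-.078)&(S[:,0]<-.01)&(abs(S[:,1])<.011)&(S[:,2]>.03)&(S[:,2]<.055)]
u,_,v=np.linalg.svd(h-h.mean(0),full_matrices=False);n=v[2]*np.sign(v[2,2]);print(len(h),h.mean(0).round(4),'normal in scanner frame',n.round(4),'x range',np.percentile(S[(abs(S[:,1])<.011)&(abs(S[:,2]-.041)<.01)&(S[:,0]<0),0],[0,1]))
hd=S[(S[:,2]>.035)&(S[:,2]<.055)&(abs(S[:,1])<.04)];print('y',np.percentile(hd[hd[:,0]<-.02,1],[3,50,97]).round(4),hd[:,0].min(),hd[:,0].max())
E
```

```text
tcp [ 0.5306 -0.2746  0.1395] zs [-0.4992  0.032   0.8659] xs [ 0.864 -0.055  0.5  ] ang 0.32 dist 0.11 offcentre [-0.0007  0.0002 -0.0004] need d/150mm [ 0.005 -0.001  0.003] rotvec/90 [0.0001 0.0001 0.    ]
11671 [-0.0457  0.      0.041 ] normal in scanner frame [-2.0e-04 -6.5e-03  1.0e+00] x range [-0.07950407 -0.07841617]
y [-0.0123  0.0014  0.0152] -0.07950407252931249 0.03102867000309762
```

View pics/w8.png

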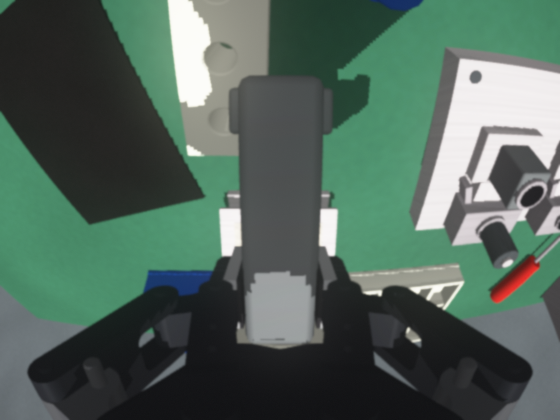

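The scanner sits square in the grip over the label, with its handle plane within 0.4° of nominal. I'll hold for 1.7 s, check, then go back.

```bash
for i in 1 2 3 4; do python3 -m handwheel '[0,0,0,0,0,0,0,0,0,0,0,0,0,0,0,0,0,0,0,0,0,0,0,0,0,0,0,0,0,0]' >/dev/null; python3 chk.py | grep -o 'ang.*need'; done
python3 -c "
from h import *
print(ctrl.get_state()['opening'])"
python3 -m handwheel '[0,0,0.06,0.0042,0.0665,0,0,0,0.06,0.0042,0.0665,0,0,0,0.06,0.0042,0.0665,0,0,0,0,0.0042,0.0665,0,0,0,0,0.0042,0.0665,0]' >/dev/null
python3 -m handwheel '[-0.022,-0.223,0,0,0,0.0343,-0.022,-0.223,0,0,0,0.0343,-0.022,-0.223,0,0,0,0.0343,-0.022,-0.223,0,0,0,0.0343,-0.022,-0.223,0,0,0,0.0343]' >/dev/null
python3 -m handwheel '[0,0,0,0,0,0,0,0,0,0,0,0,0,0,0,0,0,0,0,0,0,0,0,0,0,0,0,0,0,0]'; python3 -c "
from h import *
print(st());s=ctrl.get_state();m=Rot.from_quat(s['tcp_rot']).as_matrix();print(m[:,2])"
```

```text
ang 0.32 dist 0.1097 offcentre [-0.001   0.0003 -0.0006] need
ang 0.32 dist 0.1097 offcentre [-0.001   0.0003 -0.0006] need
ang 0.32 dist 0.1097 offcentre [-0.001   0.0003 -0.0006] need
ang 0.32 dist 0.1097 offcentre [-0.001   0.0003 -0.0006] need
0.33312505934487374
time: 52.13
eef_pos: [0.5143, -0.4403, 0.1659]
tcp_rot: [-0.103, 0.995, 0.0, -0.0]
contact_force: [-0.4, 0.9, -1.7]
opening: 0.34
finger_force: 89.9
(array([ 0.5143, -0.4403,  0.1659]), np.float64(101.84), 52.1333)
[-1.58971447e-04  6.80487162e-04 -9.99999756e-01]
```

```bash
python3 -m handwheel '[0,-0.003,-0.2,0,0,0,0,-0.003,-0.22,0,0,0,0,0,-0.22,0,0,0,0,0,-0.15,0,0,0,0,0,0,0,0,0]' >/dev/null
python3 -m handwheel '[0,0,0,0,0,0,0,0,0,0,0,0,0,0,0,0,0,0,0,0,0,0,0,0]'
python3 - <<'E'
from h import *
s=ctrl.get_state();m=Rot.from_quat(s['tcp_rot']).as_matrix();p=s['eef_pos'];print(p.round(4))
c,im,d=snap('wrist','w9');P,C=cloud('wrist',c,im,d);zs=-m[:,2];xs=-m[:,0];ys=np.cross(zs,xs)
Q=P-(p-.0287*zs-.004*xs);S=np.stack([Q@xs,Q@ys,Q@zs],1)
h=S[(S[:,0]>-.078)&(S[:,0]<-.01)&(abs(S[:,1])<.011)&(S[:,2]>.03)&(S[:,2]<.055)]
u,_,v=np.linalg.svd(h-h.mean(0),full_matrices=False);n=v[2]*np.sign(v[2,2]);print(h.mean(0).round(4),n.round(4),S[(abs(S[:,1])<.011)&(abs(S[:,2]-.041)<.01)&(S[:,0]<0),0].min())
E
```

```text
time: 52.88
eef_pos: [0.5153, -0.4439, 0.0507]
tcp_rot: [-0.103, 0.995, -0.002, 0.001]
contact_force: [-0.0, -0.8, -3.6]
opening: 0.337
finger_force: 90.0
[ 0.5153 -0.4439  0.0507]
[-0.0456  0.      0.041 ] [-7.0e-04 -5.6e-03  1.0e+00] -0.07928752094070712
```

Still square in the grip. I'll lower it the last 19 mm.

```bash
python3 -m handwheel '[-0.005,0.008,-0.05,0,0,0,0,0,-0.05,0,0,0,0,0,-0.02,0,0,0,0,0,0,0,0,0,0,0,0,0,0,0]' >/dev/null
python3 -m handwheel '[0,0,0,0,0,0,0,0,0,0,0,0,0,0,0,0,0,0]'
```

```text
time: 53.6
eef_pos: [0.5138, -0.4422, 0.0317]
tcp_rot: [-0.102, 0.995, -0.001, 0.0]
contact_force: [-1.6, 1.3, 7.2]
opening: 0.334
finger_force: 91.4
```

```bash
python3 -m handwheel '[0,0,0,0,0,0,0,0,0,0,0,0,0,0,0,0,0,0,0,0,0,0,0,0,0,0,0,0,0,0]' 0.8 >/dev/null
python3 -m handwheel '[0,0,0.1,0,0,0,0,0,0.25,0,0,0,0,0,0.25,0,0,0,0,0,0.25,0,0,0,0,0,0.25,0,0,0]' 1 >/dev/null
python3 -m handwheel '[-0.03,0.2,0.1,0,0,-0.024,-0.03,0.2,0.1,0,0,-0.024,-0.03,0.2,0.1,0,0,-0.024,-0.03,0.2,0.1,0,0,-0.024,-0.03,0.2,0.1,0,0,-0.024]' >/dev/null
python3 -m handwheel '[0,0,0,0,0,0,0,0,0,0,0,0,0,0,0,0,0,0,0,0,0,0,0,0,0,0,0,0,0,0]' >/dev/null
python3 look.py w10; python3 scan.py w10; python3 -c "
from h import *
snap('scene','s10')
c,im,d=load('w10');P,C=cloud('wrist',c,im,d)
for y in(.12,.015,-.09):
    q=P[(abs(P[:,1]-y)<.03)&(P[:,0]>.5)&(P[:,0]<.59)&(P[:,2]>.064)&(P[:,2]<.082)]
    if len(q)>50: print(rect(q))"
```

```text
(array([ 0.4904, -0.2922,  0.2685]), np.float64(90.91), 55.2667)
cam [ 0.42285942 -0.29235179  0.39229908]
knob 607.9 13.3 13.5 [0.0883 0.0908]
knob 607.0 118.1 12.9 [0.0872 0.0895]
knob 611.3 -90.2 13.2 [0.0882 0.0915]
scan ((510.4385681152344, -441.06500244140625), (160.2103729248047, 58.14358139038086), 11.731695175170898)
white ((511.29302978515625, -440.7095031738281), (158.5672607421875, 57.939083099365234), 11.51108455657959) [0.0434 0.0446 0.0473]
dark ((512.2734985351562, -443.0356140136719), (162.10122680664062, 53.02201461791992), 18.308422088623047) [0.0386 0.0413 0.0431]
mat ((509.605224609375, -442.7198486328125), (225.43006896972656, 147.99795532226562), 12.342679023742676) 0.002899341113135001
plate n [-0.4983  0.0321  0.8664] mean [ 0.6446 -0.2819  0.0453] ((645.045166015625, -281.6731262207031), (100.54957580566406, 79.6358413696289), 85.91271209716797) 0.021004790783419738 0.06864452108293649
rect ((510.4385681152344, -441.06500244140625), (160.2103729248047, 58.14358139038086), 11.731695175170898)
yaw 11.73 slope deg -0.01 handle y -0.5346 w 0.0276 head y -0.5351 len 0.1577
yaw 11.28 slope deg 0.45 handle y -0.5314 w 0.0276 head y -0.5314 len 0.1578
yaw 11.26 slope deg 0.47 handle y -0.5313 w 0.0276 head y -0.5313 len 0.1578
origin [ 0.5099 -0.4402] yaw 11.26 grip [ 0.5148 -0.4392]
((545.8361206054688, 107.80634307861328), (36.75796127319336, 11.997077941894531), 6.989097595214844)
((543.8781127929688, 4.687374114990234), (36.63535690307617, 31.117416381835938), 6.978394031524658)
((549.1905517578125, -91.17465209960938), (30.22432518005371, 37.2772102355957), 89.76969146728516)
```

View pics/s10.png

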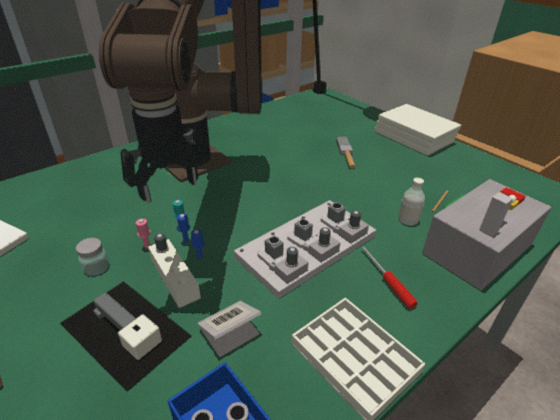

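The scene view shows three pins standing at (292,257), (324,238) and (355,219), and the scanner is back on its mat with the bottle and jar upright. The station 2 and 3 block readings look odd, so I'll check the wrist view.

View pics/w10.png

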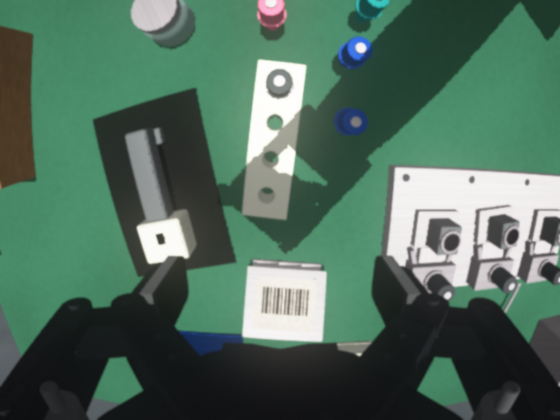

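Stations 2 and 3 look slightly turned at the image edge. I'll move the camera above them to be sure.

```bash
python3 -m handwheel '[0,0.24,0.03,0,0,0,0,0.24,0.03,0,0,0,0,0.24,0.03,0,0,0,0,0.24,0.03,0,0,0,0,0.24,0.03,0,0,0]' >/dev/null
python3 -m handwheel '[0,0.24,0.03,0,0,0,0,0.24,0.03,0,0,0,0,0.24,0.03,0,0,0,0,0.24,0.03,0,0,0,0,0,0,0,0,0]' >/dev/null
python3 -m handwheel '[0,0,0,0,0,0,0,0,0,0,0,0,0,0,0,0,0,0,0,0,0,0,0,0]' >/dev/null
python3 -c "
from h import *
print(st());c,im,d=snap('wrist','w11');P,C=cloud('wrist',c,im,d)
for y in(.12,.015,-.09):
    q=P[(abs(P[:,1]-y)<.04)&(P[:,0]>.5)&(P[:,0]<.59)&(P[:,2]>.067)&(P[:,2]<.082)];print(rect(q))
    p=P[(abs(P[:,1]-y)<.05)&(P[:,0]>.47)&(P[:,0]<.60)&(P[:,2]>.031)&(P[:,2]<.041)];print(' plate',rect(p))
for q,cc in clus(P,C,(P[:,2]>.078)&(P[:,2]<.1)&(P[:,0]>.57)&(P[:,1]>-.2)&(P[:,1]<.2)): print(rect(q),np.percentile(q[:,2],[50,90]).round(4))
cv2.imwrite('pics/w11c.png',cv2.resize(im[120:340,100:460],None,fx=2,fy=2))"
```

```text
(array([0.4907, 0.0312, 0.3095]), np.float64(90.84), 56.5333)
((546.0865478515625, 118.77361297607422), (36.283329010009766, 29.855388641357422), 1.3242268562316895)
 plate ((558.3121948242188, 118.03587341308594), (79.3696517944336, 66.82271575927734), 3.570141077041626)
((544.2376098632812, 5.716602325439453), (36.24197006225586, 30.283309936523438), 7.473592281341553)
 plate ((556.3533935546875, 10.478145599365234), (77.754150390625, 67.03951263427734), 7.489543914794922)
((549.3703002929688, -89.75370788574219), (35.948246002197266, 30.69093894958496), 0.8957532644271851)
 plate ((560.6072387695312, -90.78749084472656), (66.46009063720703, 76.33470153808594), 89.09597778320312)
((607.5193481445312, 14.420637130737305), (25.075040817260742, 24.434627532958984), 9.898123741149902) [0.0884 0.0911]
((607.4540405273438, 119.77535247802734), (24.447616577148438, 24.665164947509766), 22.869359970092773) [0.0883 0.0911]
((609.5919189453125, -78.46429443359375), (15.77487850189209, 4.0283894538879395), 12.389803886413574) [0.084 0.088]
```

View pics/w11c.png

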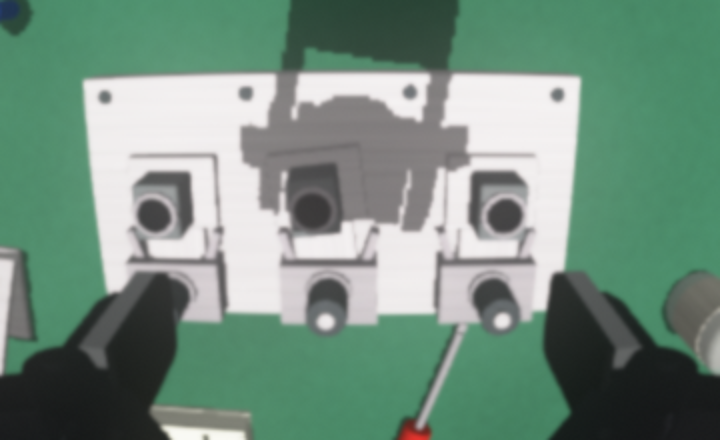

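Station 2's carrier has been knocked. It is turned 7.5° and about 4 mm back, though still pinned. I'll check in earlier pictures whether this came before the scan.

```bash
python3 -c "
from h import *
for w in('w6','w7','w8','w9','w10'):
    c,im,d=load(w);P,C=cloud('wrist',c,im,d)
    for y in(.015,-.09):
        q=P[(abs(P[:,1]-y)<.04)&(P[:,0]>.5)&(P[:,0]<.59)&(P[:,2]>.067)&(P[:,2]<.082)]
        print(w,y,len(q),rect(q) if len(q)>30 else '')"
```

```text
w6 0.015 414 ((547.1008911132812, 13.253429412841797), (31.341012954711914, 35.21575927734375), 88.7805404663086)
w6 -0.09 526 ((548.719482421875, -91.43437194824219), (35.97168731689453, 30.802160263061523), 1.5281143188476562)
w7 0.015 0 
w7 -0.09 0 
w8 0.015 0 
w8 -0.09 1295 ((549.20556640625, -91.79710388183594), (30.663028717041016, 37.7208251953125), 88.36048889160156)
w9 0.015 0 
w9 -0.09 0 
w10 0.015 505 ((543.8781127929688, 4.687374114990234), (36.63535690307617, 31.117416381835938), 6.978394031524658)
w10 -0.09 671 ((549.1909790039062, -91.19261932373047), (36.80966567993164, 30.069461822509766), 1.0310851335525513)
```

Unclear, since it happened somewhere between w6 and w10. I'll push the carrier home again and then repeat the scan to be safe.

```bash
python3 -m handwheel '[0.0713,-0.034,-0.2,0,0,0.0149,0.0713,-0.034,-0.2,0,0,0.0149,0.0713,-0.034,-0.2,0,0,0.0149,0.0713,-0.034,-0.2,0,0,0.0149,0.0713,-0.034,-0.2,0,0,0.0149]' 0.7 >/dev/null
python3 -m handwheel '[0,0,-0.2,0,0,0,0,0,-0.2,0,0,0,0,0,-0.1,0,0,0,0,0,0,0,0,0,0,0,0,0,0,0]' >/dev/null
python3 -m handwheel '[0,0,0,0,0,0,0,0,0,0,0,0,0,0,0,0,0,0,0,0,0,0,0,0]';python3 -c "from h import *;print(st())"
```

```text
time: 57.75
eef_pos: [0.5451, 0.0069, 0.0866]
tcp_rot: [-0.067, 0.998, -0.0, 0.001]
contact_force: [0.1, 0.9, 0.9]
opening: 0.7
finger_force: 0.0
(array([0.5451, 0.0069, 0.0866]), np.float64(97.67), 57.75)
```

```bash
python3 -m handwheel '[-0.004,-0.006,-0.1,0,0,0,0,0,-0.06,0,0,0,0,0,0,0,0,0,0,0,0,0,0,0,0,0,0,0,0,0]' >/dev/null
python3 -m handwheel '[0,0,0,0,0,0,0,0,0,0,0,0,0,0,0,0,0,0,0,0,0,0,0,0]' 0 40 >/dev/null
python3 -m handwheel '[0,0,0,0,0,0,0,0,0,0,0,0]';python3 -c "from h import *;print(st())"
```

```text
time: 58.67
eef_pos: [0.5443, 0.0056, 0.0619]
tcp_rot: [-0.067, 0.998, -0.001, 0.001]
contact_force: [-0.4, -4.2, 4.1]
opening: 0.348
finger_force: 40.1
(array([0.5443, 0.0056, 0.0619]), np.float64(97.65), 58.6667)
```

```bash
python3 -m handwheel '[0,0.01,0,0,0,-0.015,0,0.01,0,0,0,-0.015,0,0.01,0,0,0,-0.015,0,0,0,0,0,0,0,0,0,0,0,0]'
python3 -m handwheel '[0,0.01,0,0,0,-0.015,0,0.0087,0,0,0,-0.015,0.01,0,0,0,0,0,0,0,0,0,0,0,0,0,0,0,0,0]'
python3 -m handwheel '[0.012,0,0,0,0,0,0,0,0,0,0,0,0,0,0,0,0,0]'; python3 -c "from h import *;print(st())"
```

```text
time: 59.08
eef_pos: [0.5442, 0.0104, 0.0619]
tcp_rot: [-0.032, 0.999, -0.0, 0.001]
contact_force: [-0.6, -3.1, 5.6]
opening: 0.345
finger_force: 39.7
time: 59.5
eef_pos: [0.5448, 0.0133, 0.0619]
tcp_rot: [-0.009, 1.0, -0.0, -0.001]
contact_force: [-5.0, -2.8, 8.7]
opening: 0.348
finger_force: 40.0
time: 59.75
eef_pos: [0.5463, 0.0136, 0.0619]
tcp_rot: [-0.009, 1.0, 0.0, -0.001]
contact_force: [-4.8, -0.8, 9.0]
opening: 0.348
finger_force: 40.0
(array([0.5463, 0.0136, 0.0619]), np.float64(90.99), 59.75)
```

```bash
python3 -m handwheel '[0.012,-0.003,0,0,0,0,0,0,0,0,0,0,0,0,0,0,0,0]'
python3 -m handwheel '[0.008,0,0,0,0,0,0,0,0,0,0,0,0,0,0,0,0,0]'
python3 -m handwheel '[0.008,0,0,0,0,0,0,0,0,0,0,0,0,0,0,0,0,0]'
```

```text
time: 60.0
eef_pos: [0.5473, 0.0136, 0.0619]
tcp_rot: [-0.009, 1.0, 0.0, -0.002]
contact_force: [-8.2, -0.9, 11.6]
opening: 0.348
finger_force: 40.1
time: 60.25
eef_pos: [0.5474, 0.0135, 0.0619]
tcp_rot: [-0.009, 1.0, 0.0, -0.004]
contact_force: [-11.4, -0.0, 15.0]
opening: 0.343
finger_force: 40.7
time: 60.5
eef_pos: [0.5476, 0.0134, 0.0618]
tcp_rot: [-0.008, 1.0, 0.0, -0.006]
contact_force: [-14.3, -2.0, 18.3]
opening: 0.348
finger_force: 38.4
```

At the stop. I'll release, rise and recheck everything.

```bash
python3 -m handwheel '[0,0,0,0,0,0,0,0,0,0,0,0,0,0,0,0,0,0,0,0,0,0,0,0]' 0.6 >/dev/null
python3 -m handwheel '[0,0,0.1,0,0,0,0,0,0.25,0,0,0,-0.08,-0.08,0.24,0,0,0,-0.08,-0.08,0.24,0,0,0,-0.08,-0.08,0.24,0,0,0]' 1 >/dev/null
python3 -m handwheel '[-0.06,-0.15,0.2,0,0,0,-0.06,-0.15,0.2,0,0,0,-0.04,-0.24,0.1,0,0,0,0,0,0,0,0,0,0,0,0,0,0,0]' >/dev/null
python3 -m handwheel '[0,0,0,0,0,0,0,0,0,0,0,0,0,0,0,0,0,0]' >/dev/null
python3 look.py w12; python3 scan.py w12|tail -1
cat > blk.py <<'E'
from h import *
import sys
c,im,d=load(sys.argv[1]);P,C=cloud('wrist',c,im,d)
for y in(.12,.015,-.09):
    q=P[(abs(P[:,1]-y)<.04)&(P[:,0]>.5)&(P[:,0]<.59)&(P[:,2]>.067)&(P[:,2]<.082)]
    if len(q)>50: print('block',rect(q))
E
python3 blk.py w12
```

```text
(array([ 0.4907, -0.1027,  0.2948]), np.float64(91.01), 61.9167)
cam [ 0.42341401 -0.10299642  0.41870972]
knob 607.6 10.4 12.6 [0.0879 0.0892]
knob 607.4 119.6 13.4 [0.0883 0.091 ]
knob 611.2 -89.7 13.2 [0.0882 0.0906]
scan ((511.0055847167969, -440.19879150390625), (160.91949462890625, 58.6534538269043), 11.734525680541992)
white ((512.5846557617188, -441.635009765625), (158.57467651367188, 57.98177719116211), 13.390172004699707) [0.0433 0.0447 0.0472]
dark ((510.8896484375, -436.9425964355469), (163.7902069091797, 42.65513229370117), 19.008378982543945) [0.0379 0.0404 0.0424]
mat ((510.554443359375, -443.10247802734375), (225.93421936035156, 147.88302612304688), 11.953085899353027) 0.0027132448217993903
plate n [-0.5035  0.0309  0.8634] mean [ 0.6258 -0.3042  0.0348] ((639.2047119140625, -279.496337890625), (111.6998519897461, 71.00812530517578), 74.9481430053711) 0.020449964565866625 0.06685800950364093
origin [ 0.5105 -0.4392] yaw 11.23 grip [ 0.5155 -0.4383]
block ((545.5540771484375, 118.46884155273438), (36.11112976074219, 30.387598037719727), 1.3895701169967651)
block ((547.4916381835938, 14.466957092285156), (30.346277236938477, 35.90183639526367), 89.89384460449219)
block ((548.9733276367188, -90.22079467773438), (36.23524856567383, 29.482805252075195), 0.9030381441116333)
```

All three are home again. Now I'll repeat the scan.

```bash
python3 -m handwheel '[0.0172,-0.25,-0.08,0,0,0.0133,0.0172,-0.25,-0.08,0,0,0.0133,0.0172,-0.25,-0.08,0,0,0.0133,0.0172,-0.25,-0.08,0,0,0.0133,0.0172,-0.25,-0.08,0,0,0.0133]' 0.9 >/dev/null
python3 -m handwheel '[0.0172,-0.25,-0.08,0,0,0.0133,0.0172,-0.25,-0.08,0,0,0.0133,0.0172,-0.25,-0.08,0,0,0.0133,0.0172,-0.25,-0.08,0,0,0.0133,0,0,0,0,0,0]' >/dev/null
python3 -m handwheel '[0,0,-0.22,0,0,0,0,0,-0.22,0,0,0,0,0,-0.15,0,0,0,0,0,0,0,0,0,0,0,0,0,0,0]' >/dev/null
python3 -m handwheel '[0,0,0,0,0,0,0,0,0,0,0,0,0,0,0,0,0,0]' >/dev/null
python3 - <<'E'
from h import *
print(st());snap('wrist','w13')
from scan import scanner; scanner('w13')
E
```

```text
(array([ 0.5155, -0.4424,  0.103 ]), np.float64(101.71), 63.4667)
rect ((510.9276123046875, -441.54302978515625), (160.2927703857422, 58.386661529541016), 11.519434928894043)
yaw 11.52 slope deg 0.09 handle y -0.5347 w 0.0279 head y -0.5346 len 0.1584
yaw 11.6 slope deg 0.01 handle y -0.5353 w 0.0279 head y -0.5353 len 0.1584
yaw 11.6 slope deg 0.01 handle y -0.5353 w 0.0279 head y -0.5353 len 0.1584
origin [ 0.5103 -0.4417] yaw 11.6 grip [ 0.5152 -0.4407]
```

```bash
python3 -m handwheel '[-0.004,0.006,-0.15,0,0,0,0,0,-0.17,0,0,0,0,0,-0.145,0,0,0,0,0,0,0,0,0,0,0,0,0,0,0]' >/dev/null
python3 -m handwheel '[0,0,0,0,0,0,0,0,0,0,0,0,0,0,0,0,0,0,0,0,0,0,0,0]'
python3 -m handwheel '[0,0,0,0,0,0,0,0,0,0,0,0,0,0,0,0,0,0,0,0,0,0,0,0,0,0,0,0,0,0]' 0 90 >/dev/null
python3 -m handwheel '[0,0,0,0,0,0,0,0,0,0,0,0,0,0,0,0,0,0]'; python3 -c "from h import *;print(st())"
```

```text
time: 64.27
eef_pos: [0.5144, -0.4414, 0.0321]
tcp_rot: [-0.102, 0.995, -0.001, 0.001]
contact_force: [0.4, 0.4, -0.6]
opening: 0.898
finger_force: 0.0
time: 64.93
eef_pos: [0.5139, -0.4409, 0.0307]
tcp_rot: [-0.102, 0.995, -0.0, 0.0]
contact_force: [-0.3, -1.3, 1.4]
opening: 0.337
finger_force: 89.9
(array([ 0.5139, -0.4409,  0.0307]), np.float64(101.69), 64.9333)
```

```bash
sed -i 's/\.0287\*zs/.0277*zs/' chk.py
python3 -m handwheel '[0,0,0.1,0,0,0,0,0,0.25,0,0,0,0,0,0.25,0,0,0,0,0,0.25,0,0,0]' - 90 >/dev/null
python3 -m handwheel '[0.023,0.2215,0,0,0,-0.0341,0.023,0.2215,0,0,0,-0.0341,0.023,0.2215,0,0,0,-0.0341,0.023,0.2215,0,0,0,-0.0341,0.023,0.2215,0,0,0,-0.0341]' >/dev/null
python3 -m handwheel '[0,0,0,-0.0042,-0.0665,0,0,0,0,-0.0042,-0.0665,0,0,0,0,-0.0042,-0.0665,0,0,0,0,-0.0042,-0.0665,0,0,0,0,-0.0042,-0.0665,0]' >/dev/null
python3 -m handwheel '[0,0,-0.06,0,0,0,0,0,-0.05,0,0,0,0,0,0,0,0,0,0,0,0,0,0,0,0,0,0,0,0,0]' >/dev/null
python3 -m handwheel '[0,0,0,0,0,0,0,0,0,0,0,0,0,0,0,0,0,0,0,0,0,0,0,0]'
python3 chk.py
```

```text
time: 66.85
eef_pos: [0.5312, -0.2745, 0.1416]
tcp_rot: [0.031, 0.965, -0.008, 0.259]
contact_force: [0.1, 0.7, -2.2]
opening: 0.336
finger_force: 89.7
tcp [ 0.5312 -0.2745  0.1416] zs [-0.4989  0.0316  0.8661] xs [ 0.864 -0.055  0.5  ] ang 0.32 dist 0.1125 offcentre [0.0006 0.0003 0.0003] need d/150mm [ 0.004 -0.002 -0.017] rotvec/90 [-0.0001 -0.0001 -0.0001]
```

```bash
python3 -m handwheel '[0.004,-0.002,-0.016,0,0,0,0,0,0,0,0,0,0,0,0,0,0,0,0,0,0,0,0,0,0,0,0,0,0,0]' >/dev/null
for i in 1 2 3 4; do python3 -m handwheel '[0,0,0,0,0,0,0,0,0,0,0,0,0,0,0,0,0,0,0,0,0,0,0,0,0,0,0,0,0,0]' >/dev/null; python3 chk.py | grep -o 'ang.*need'; done
python3 - <<'E'
from h import *
s=ctrl.get_state();m=Rot.from_quat(s['tcp_rot']).as_matrix();p=s['eef_pos'];print(s['opening'],s['finger_force'])
c,im,d=snap('wrist','w14');P,C=cloud('wrist',c,im,d);zs=-m[:,2];xs=-m[:,0];ys=np.cross(zs,xs)
Q=P-(p-.0277*zs-.004*xs);S=np.stack([Q@xs,Q@ys,Q@zs],1)
h=S[(S[:,0]>-.078)&(S[:,0]<-.01)&(abs(S[:,1])<.011)&(S[:,2]>.03)&(S[:,2]<.055)]
u,_,v=np.linalg.svd(h-h.mean(0),full_matrices=False);n=v[2]*np.sign(v[2,2]);print(h.mean(0).round(4),n.round(4),S[(abs(S[:,1])<.011)&(abs(S[:,2]-.041)<.01)&(S[:,0]<0),0].min())
E
python3 blk.py w14
```

```text
ang 0.32 dist 0.11 offcentre [-0.0003  0.0001 -0.0002] need
ang 0.32 dist 0.11 offcentre [-0.0003  0.0001 -0.0002] need
ang 0.32 dist 0.11 offcentre [-0.0003  0.0001 -0.0002] need
ang 0.32 dist 0.11 offcentre [-0.0003  0.0001 -0.0002] need
0.3375584774172883 89.72630381584167
[-0.0457  0.0001  0.0409] [-3.e-04 -8.e-03  1.e+00] -0.07969034875805012
block ((548.901611328125, -91.61592102050781), (36.232757568359375, 30.902984619140625), 2.117692470550537)
```

Held for over 1.6 s, square and centred. Now I'll park it again.

```bash
python3 -m handwheel '[0,0,0.06,0.0042,0.0665,0,0,0,0.06,0.0042,0.0665,0,0,0,0.06,0.0042,0.0665,0,0,0,0,0.0042,0.0665,0,0,0,0,0.0042,0.0665,0]' >/dev/null
python3 -m handwheel '[-0.022,-0.223,0,0,0,0.0343,-0.022,-0.223,0,0,0,0.0343,-0.022,-0.223,0,0,0,0.0343,-0.022,-0.223,0,0,0,0.0343,-0.022,-0.223,0,0,0,0.0343]' >/dev/null
python3 -m handwheel '[0,0,0,0,0,0,0,0,0,0,0,0,0,0,0,0,0,0]' >/dev/null
python3 -m handwheel '[0,-0.003,-0.2,0,0,0,0,-0.003,-0.22,0,0,0,0,0,-0.22,0,0,0,0,0,-0.15,0,0,0,0,0,0,0,0,0]' >/dev/null
python3 -m handwheel '[0,0,0,0,0,0,0,0,0,0,0,0,0,0,0,0,0,0,0,0,0,0,0,0]'
python3 - <<'E'
from h import *
s=ctrl.get_state();m=Rot.from_quat(s['tcp_rot']).as_matrix();p=s['eef_pos'];print(st(),m[:,2].round(4))
c,im,d=snap('wrist','w15');P,C=cloud('wrist',c,im,d);zs=-m[:,2];xs=-m[:,0];ys=np.cross(zs,xs)
Q=P-(p-.0277*zs-.004*xs);S=np.stack([Q@xs,Q@ys,Q@zs],1)
h=S[(S[:,0]>-.078)&(S[:,0]<-.01)&(abs(S[:,1])<.011)&(S[:,2]>.03)&(S[:,2]<.055)]
u,_,v=np.linalg.svd(h-h.mean(0),full_matrices=False);n=v[2]*np.sign(v[2,2]);print(h.mean(0).round(4),n.round(4),S[(abs(S[:,1])<.011)&(abs(S[:,2]-.041)<.01)&(S[:,0]<0),0].min())
E
```

```text
time: 70.82
eef_pos: [0.5165, -0.4441, 0.0506]
tcp_rot: [-0.103, 0.995, -0.002, 0.002]
contact_force: [-0.2, 0.1, -3.0]
opening: 0.339
finger_force: 90.0
(array([ 0.5165, -0.4441,  0.0506]), np.float64(101.8), 70.8167) [ 0.0034 -0.0039 -1.    ]
[-0.0457  0.      0.041 ] [-0.0012 -0.0065  1.    ] -0.07953309113005885
```

```bash
python3 -m handwheel '[-0.011,0.006,-0.05,0,0,0,0,0,-0.05,0,0,0,0,0,-0.025,0,0,0,0,0,0,0,0,0,0,0,0,0,0,0]' >/dev/null
python3 -m handwheel '[0,0,0,0,0,0,0,0,0,0,0,0,0,0,0,0,0,0]'
```

```text
time: 71.53
eef_pos: [0.5137, -0.4425, 0.0308]
tcp_rot: [-0.103, 0.995, -0.0, 0.0]
contact_force: [-2.6, 3.1, 8.5]
opening: 0.344
finger_force: 91.4
```

Contact at 8.5 N. I'll release, rise and do the final check.

```bash
python3 -m handwheel '[0,0,0,0,0,0,0,0,0,0,0,0,0,0,0,0,0,0,0,0,0,0,0,0,0,0,0,0,0,0]' 0.8 >/dev/null
python3 -m handwheel '[0,0,0.1,0,0,0,0,0,0.25,0,0,0,0,0,0.25,0,0,0,0,0,0.25,0,0,0,0,0,0.25,0,0,0]' 1 >/dev/null
python3 -m handwheel '[-0.03,0.24,0.06,0,0,-0.024,-0.03,0.24,0.06,0,0,-0.024,-0.03,0.24,0.06,0,0,-0.024,-0.03,0.24,0.06,0,0,-0.024,-0.03,0.24,0.06,0,0,-0.024]' >/dev/null
python3 -m handwheel '[0.03,0.25,0.05,0,0,0,0.03,0.25,0.05,0,0,0,0.02,0.25,0.05,0,0,0,0,0.25,0.05,0,0,0,0,0,0,0,0,0]' >/dev/null
python3 -m handwheel '[0,0,0,0,0,0,0,0,0,0,0,0,0,0,0,0,0,0]' >/dev/null
python3 look.py w16; python3 scan.py w16|tail -1; python3 blk.py w16; python3 -c "
from h import *
snap('scene','s16')"
```

```text
(array([ 0.5027, -0.113 ,  0.2687]), np.float64(90.91), 73.45)
cam [ 0.43507635 -0.11293792  0.39239174]
knob 607.7 119.4 13.6 [0.0883 0.0912]
knob 611.5 -89.8 13.5 [0.0883 0.091 ]
scan ((510.3304748535156, -437.95172119140625), (160.86888122558594, 59.574771881103516), 9.445317268371582)
white ((512.157958984375, -440.3764953613281), (159.05555725097656, 58.37486267089844), 11.2215576171875) [0.0433 0.0447 0.0472]
dark ((510.55377197265625, -436.57147216796875), (161.9244842529297, 41.09588623046875), 18.74466323852539) [0.0378 0.0404 0.0424]
mat ((510.72271728515625, -442.96734619140625), (225.87677001953125, 148.1404571533203), 11.918778419494629) 0.002744997263639739
plate n [-0.501   0.035   0.8648] mean [ 0.6274 -0.3008  0.0356] ((645.0106811523438, -281.43206787109375), (102.36299133300781, 78.93675231933594), 85.15625) 0.021377441521645276 0.0675468766169225
origin [ 0.5104 -0.4395] yaw 11.21 grip [ 0.5153 -0.4386]
block ((545.7178955078125, 118.34410858154297), (30.752037048339844, 36.82875442504883), 89.62608337402344)
block ((547.4296264648438, 14.384124755859375), (36.175025939941406, 30.871509552001953), 0.2733412981033325)
block ((548.786376953125, -90.2762680053711), (35.67315673828125, 29.7606201171875), 1.1507154703140259)
```

View pics/s16.png

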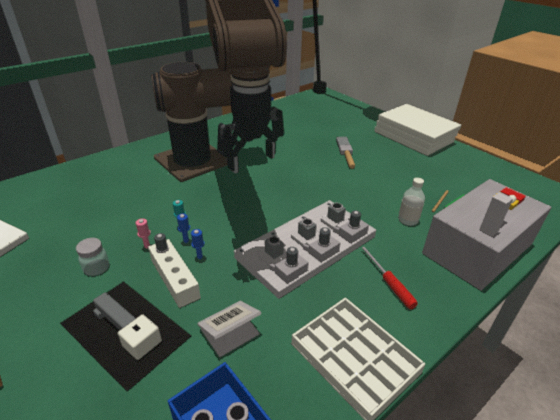

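The scene shows all three carriers home with pins at (292,257), (324,238) and (355,219). The scanner is on the middle of its mat at (128,325), and the bottle and jar are upright. I'm handing in.

```bash
python3 -c "
from plant import ctrl
print(ctrl.sign_off())"
```

```text
the job is handed in; nothing more can be done
None
```

The job is handed in: all three carriers are home and pinned, the label was scanned, and the scanner is back on its mat; station 2's carrier was knocked out of place around the first scan, so I pushed it home again and repeated the scan.

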